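# Fetch the doming die from among the stakes

### The arm

A 6-joint arm with a two-finger parallel gripper is mounted at the origin on the work surface. World frame = base frame: x ahead of the robot, y to its left, z up, the work surface at z = 0. Lengths are in m, angles in rad, forces in N, time in s.
With the tool pointing down it reaches from about 0.25 to 0.725 m from the base axis. Payload 9.7 kg.
Tool frame: the origin (TCP) lies at the very end of the fingers, on their centre line; the grasp point (between the pads) lies 19 mm behind it; z points along the fingers, y is the line along which they close (so a half turn about z gives the same grasp; the last joint's range is limited). The gripper opens to 85 mm and grips with 20 to 120 N. Pads are 22 mm wide; open, the fingers measure 114 mm over their backs; the gripper's body (76 mm by 85 mm) begins 54 mm behind the grasp point. The pads swing forward as they close: fully open they stand 13 mm farther back than shut.
Start: joints at [1.269, 0.087, 0.176, 1.66, 0, 1.571], TCP at [0.163, 0.525, 0.231] pointing down, gripper open.
Joint ranges: [-3.13, 3.13], [-0.85, 1.81], [-1.15, 1.24], [-2.2, 2.28], [-1.44, 1.52], [-3.14, 3.14]. Speed limits (rad/s): [2.22, 2.22, 2.57, 3.14, 3.14, 3.14].

### API

Orientations are given as a unit quaternion [x, y, z, w].
In Python, from cell import state, read_camera, camera_info, job, nets gives the robot as it stands.
- The arm moves only by the tool send_rows, never from a script. Its argument "deltas" is a list of rows, each an object with "fingers": the closure, from -1 (fully open) to 1 (shut); "slide": the shift along the tool's x, y, z in mm, a list of three; "twist": the turn, a rotation vector about the tool's x, y, z in rad, a list of three. A call has 1 to 20 rows; each row shifts and turns the commanded pose from where the row before left it, along the tool's axes as they then stand; what a row does not reach is not made up. A row lasts 1/12 s, in which the tool goes at most 41.7 mm and 7.16 degrees, less where a joint would pass 70% of its speed; a pose out of reach is approached as far as the arm can. A call is refused whole if a number of a shift passes 41.7 or a number of a turn 0.125, either way. A call with a gripper value outside its range is refused whole. The fingers move at their own pace and stop on an object; "grip_force" is the grip in N (left out, the last holds). Time passes only in rows, so rows that do not move let the fingers close. It gives the time, the measured TCP pose, the force, the opening and the grip force at its end, in the units of the state.
- state(): the state, without advancing time (a new reading comes with each control period).
- read_camera(name): name is "scene" or "top"; returns the picture (420x560x3 uint8, blue, green, red); there is no depth.
- camera_info(name): a dict with "fx", "fy", "cx", "cy" (pixels), "D" ([k1, k2, p1, p2, k3] as OpenCV has them; the pictures are not rectified), "R" (3x3) and "t" (3): a world point X has camera coordinates R X + t. Camera axes: x right, y down, z forward; pixel columns grow to the right and rows downward; lengths in m; the calibration is good to about 2 mm. A picture is of the moment at which its call begins. camera_info takes no time and is no camera call.
- job.finish_job(): hands the job in; it is judged then, once.
Trained networks look in the newest picture that a camera, given by its name, has taken for a name from the list of things; names that differ only in an ending like _2 or _b are one class to them, and where a whole thing is asked for, a point or a joint stands for the part that bears it (a point fixed in the world has none). Each returns a list of dicts, best first, with "p" (0 to 1); they miss things now and then, are a little off and sometimes report something else, mostly with a low value. They report only what shows in the picture. A call takes as long as a camera call. They do not tell look-alikes from the thing itself.
- nets.recognise(target, camera): "rect" ([left, top, width, height] in pixels, round what is visible of it).
- nets.pinpoint(target, camera): "xy" ([column, row] in pixels: a listed point, or the origin of a listed thing).
The state is a dict: "time": time; "joint_pos": joint angles; "joint_vel": joint speeds; "effort": joint torques, N m; "ee_pos": TCP position; "tool_rot": TCP orientation; "ft_force": force on the tool from outside, world axes, zero at the start; "ft_torque": the same for the moment, N m; "finger_gap": opening from 0.0 (shut) to 1.0 (fully open); "gripper_force": force on a finger pad.
Only numpy, scipy, OpenCV 4.12 (cv2) and the standard library are available. Lean on these libraries where they do the work, as an engineer would, in place of code of your own. Each camera call takes 0.05 s, during which the arm holds its last target. There are 200 camera calls.

### The job

The little brass doming die is shut in by the three tall steel stakes on the round wooden stand. First move all three stakes to the plywood side board so that they stand upright on it together, then set the die flat in the middle of the square steel bench plate, and last stand every stake back upright in the middle of the very felt seat it came from. Do not let a stake fall over, and leave the small brass cone and the tweezers where they are.

Things in the scene. Friction and masses are not known exactly. Their poses are not given: they have to be found in the camera images.
- stand: Round dark wooden stand, fixed, 170 mm across, 15 mm thick. Origin: centre of its underside on the bench. Three flat grey felt seats, 46 mm across, lie 58 mm from its centre at 180, 60 and -60 degrees from its x axis (any yaw). At the start a stake stands mid-seat on each (which on which varies) and the die at the stand's centre.
- hex_stake: Dark steel stake, 110 mm tall, 0.5 kg: a straight hexagonal column, 24 mm across flats, from the foot up to the flat top. Pairs of flats face along its own x axis and at 60 and 120 degrees from that. Its round foot is 36 mm across and 25 mm high. Origin: centre of the foot's underside; z up its axis.
- mushroom_stake: Bright steel stake, 108 mm tall, 0.5 kg: an 18 mm round stem carries a round head 38 mm across with upright sides from 77 to 100 mm above the foot's underside and a slightly domed crown. Its round foot is 36 mm across and 25 mm high. Origin: centre of the foot's underside; z up its axis.
- horn_stake: Bright steel T-shaped stake, 104 mm tall, 0.45 kg: an 18 mm round stem carries a level bar 66 mm long (along its own x axis), 16 mm wide (y), from 82 to 104 mm above the foot's underside, centred on the stem. Its round foot is 36 mm across and 25 mm high. Origin: centre of the foot's underside; z up its axis.
- die: Low round brass doming die, 44 mm across, 26 mm high, 0.25 kg, with a round hollow 28 mm across and 16 mm deep in its top. Origin: centre of its underside.
- board: Plywood side board, fixed, 260 mm (its x) by 110 mm (its y), 10 mm thick, empty at the start. Origin: centre of its underside on the bench.
- plate: Square dark steel bench plate, fixed, 100 by 100 mm, 8 mm thick, empty at the start. Origin: centre of its underside on the bench.
- cone: Small pointed brass cone on a round base, loose bystander, 32 mm across, 45 mm tall; not to be disturbed. Origin: centre of its underside.
- tweezers: Steel tweezers lying on the bench, loose bystander, 145 mm long along its x, 10 mm wide, 8 mm high; not to be disturbed. Origin: near its middle, on the bench.
There are look-alikes about, which are no part of the job. Leave any red look-alike of the mushroom_stake alone. Several things have the shape of the plate; the one meant has the colours described above.

How it is judged:
On the way, in this order (a step that is already met when the one before it is completed fails the run):
1. all three stakes stand upright on the side board together, the die still where it was on the stand (x of hex_stake in the frame of board between -0.125 and 0.125 m and y of hex_stake in the frame of board between -0.05 and 0.05 m and z of hex_stake in the frame of board between 0.006 and 0.014 m and angle between each of hex_stake, mushroom_stake, horn_stake's own z axis and vertical below 0.12 rad and linear speed of each of hex_stake, mushroom_stake, horn_stake below 0.03 m/s and x of mushroom_stake in the frame of board between -0.125 and 0.125 m and y of mushroom_stake in the frame of board between -0.05 and 0.05 m and z of mushroom_stake in the frame of board between 0.006 and 0.014 m and x of horn_stake in the frame of board between -0.125 and 0.125 m and y of horn_stake in the frame of board between -0.05 and 0.05 m and z of horn_stake in the frame of board between 0.006 and 0.014 m and distance of die from where it was at the start of the episode below 0.02 m), for 0.2 s.
2. the die stands flat in the middle of the bench plate while the three stakes still stand on the side board (horizontal distance between die and plate below 0.015 m and z of die in the frame of plate between 0.004 and 0.012 m and angle between each of die, hex_stake, mushroom_stake, horn_stake's own z axis and vertical below 0.12 rad and linear speed of each of die, hex_stake, mushroom_stake, horn_stake below 0.03 m/s and x of hex_stake in the frame of board between -0.125 and 0.125 m and y of hex_stake in the frame of board between -0.05 and 0.05 m and z of hex_stake in the frame of board between 0.006 and 0.014 m and x of mushroom_stake in the frame of board between -0.125 and 0.125 m and y of mushroom_stake in the frame of board between -0.05 and 0.05 m and z of mushroom_stake in the frame of board between 0.006 and 0.014 m and x of horn_stake in the frame of board between -0.125 and 0.125 m and y of horn_stake in the frame of board between -0.05 and 0.05 m and z of horn_stake in the frame of board between 0.006 and 0.014 m), for 0.2 s.
3. every stake stands upright again on its own seat, the die still on the plate (horizontal distance between die and plate below 0.015 m and z of die in the frame of plate between 0.004 and 0.012 m and angle between each of die, hex_stake, mushroom_stake, horn_stake's own z axis and vertical below 0.12 rad and linear speed of each of die, hex_stake, mushroom_stake, horn_stake below 0.03 m/s and distance of each of hex_stake, mushroom_stake, horn_stake from where it was at the start of the episode below 0.013 m), for 0.2 s.
At the end, for the whole second after the job is handed in: The die stands flat and at rest within 15 mm of the middle of the bench plate, and each of the three stakes stands upright, released and at rest within 13 mm of where it stood at the start (all of step 3); the robot touches nothing.
It fails at once if a stake falls over (angle between any of hex_stake, mushroom_stake, horn_stake's own z axis and vertical above 0.7 rad).
It fails at once if the cone or the tweezers are moved by more than 30 mm (distance of any of cone, tweezers from where it was at the start of the episode above 0.03 m).
It also fails if it takes over 144 s, if anything falls off the work surface, if the arm or the gripper's body presses on something with over 40 N, if the wrist force passes 120 N, or if a joint passes its speed limit or range.

## Working session

There is one attempt and no reset: what is moved stays moved. The work goes in short steps, Python scripts to look and compute and a tool call to move; the robot and the scene stay as the last step left them, time stands still between calls to the robot, and variables do not carry over. Pictures are saved under pics/ and viewed, at most 14 in all, crops included, and the job is handed in when it is done.

Besides the shell and the picture viewer there is one more tool, called after "Request:" as a command line: name --argument value ..., lists and objects as JSON in quotes. send_rows: Moves the arm, as the interface text tells. Its arguments: {"type":"object","properties":{"deltas":{"type":"array","items":{"type":"object","properties":{"fingers":{"type":"number"},"slide":{"type":"array","items":{"type":"number"}},"twist":{"type":"array","items":{"type":"number"}}}}},"grip_force":{"type":"number"}},"required":["deltas"]}

```bash
ls; mkdir -p pics
python3 - <<'E'
from cell import state, read_camera, camera_info, nets
import cv2
for c in("scene","top"):
    im=read_camera(c); cv2.imwrite(f"pics/{c}0.png",im)
    print(c,camera_info(c))
    for n in["stand","hex_stake","mushroom_stake","horn_stake","die","board","plate","cone","tweezers"]:
        print(n,[(round(d["p"],2),[round(v) for v in d["xy"]]) for d in nets.pinpoint(n,c)[:4]])
print(state())
E
```

```text
pics
scene {'fx': 422.88115258938865, 'fy': 422.88115258938865, 'cx': 277.8056771307833, 'cy': 205.57334667074988, 'D': array([-0.00709362,  0.        ,  0.        ,  0.        ,  0.        ]), 'R': array([[-0.33425706,  0.94244745, -0.00806318],
       [ 0.65533061,  0.22625992, -0.7206582 ],
       [-0.67735811, -0.24616914, -0.69324364]]), 't': array([ 0.23699052, -0.27132042,  1.30056445])}
stand [(0.59, [450, 272])]
hex_stake [(0.56, [420, 258]), (0.37, [364, 274])]
mushroom_stake [(0.75, [472, 260]), (0.63, [452, 225])]
horn_stake [(0.67, [457, 293])]
die [(0.58, [450, 269])]
board [(0.56, [303, 255])]
plate [(0.94, [135, 188])]
cone [(0.63, [421, 258]), (0.56, [364, 274])]
tweezers [(0.69, [246, 221])]
top {'fx': 390.2562296436023, 'fy': 390.2562296436023, 'cx': 282.8343129835392, 'cy': 204.89047679878857, 'D': array([-0.0857686,  0.       ,  0.       ,  0.       ,  0.       ]), 'R': array([[ 0.01671597, -0.99953014,  0.02569182],
       [-0.99426727, -0.01933101, -0.10516132],
       [ 0.10560856, -0.02378666, -0.99412325]]), 't': array([-0.08669073,  0.49175299,  0.95893409]
[... 359 characters left out ...]
])]
{'time': 1.0, 'joint_pos': array([ 1.26899080e+00,  8.68840330e-02,  1.75913864e-01,  1.65978248e+00,
       -1.51117908e-05,  1.57081652e+00]), 'joint_vel': array([-0.00077399, -0.00126366,  0.00017269,  0.00058611, -0.00031829,
        0.00030204]), 'effort': array([ 1.10049117e-03, -5.20102179e+01,  4.64874065e+01,  1.42732373e-03,
        4.30169973e-05, -7.13630627e-06]), 'ee_pos': array([0.16349114, 0.52514746, 0.23130007]), 'tool_rot': array([1.50340683e-01, 9.88634249e-01, 2.04567681e-05, 1.07531565e-05]), 'ft_force': array([ 0.42941879, -0.66441702, -0.93700231]), 'ft_torque': array([ 0.0149732 ,  0.04100533, -0.01969746]), 'gripper_force': 0.0, 'finger_gap': 0.9962014110842593}
```

View pictures.

View pics/scene0.png

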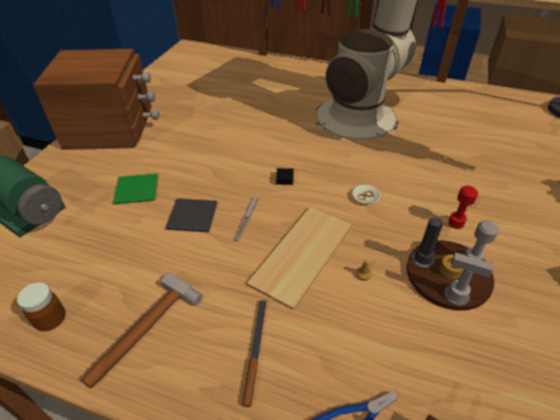

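View pics/top0.png

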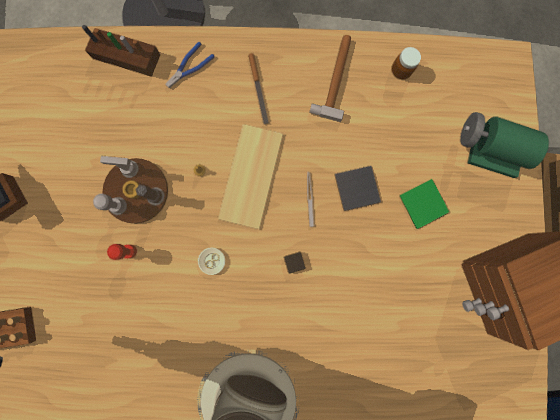

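```bash
cat > h.py <<'E'
import numpy as np, cv2
from cell import state, read_camera, camera_info, nets
I={c:camera_info(c) for c in("scene","top")}
def K(c): i=I[c]; return np.array([[i["fx"],0,i["cx"]],[0,i["fy"],i["cy"]],[0,0,1.]])
def proj(c,X):
    i=I[c]; return cv2.projectPoints(np.asarray(X,float).reshape(-1,1,3),cv2.Rodrigues(i["R"])[0],i["t"],K(c),i["D"])[0].reshape(-1,2)
def ray(c,p,z):
    i=I[c]; u=cv2.undistortPoints(np.array(p,float).reshape(-1,1,2),K(c),i["D"]).reshape(-1,2)
    d=np.c_[u,np.ones(len(u))]@i["R"]; o=-i["R"].T@i["t"]
    return o+d*((z-o[2])/d[:,2:])
def crop(c,im,x,y,w,h,s,name): cv2.imwrite(name,cv2.resize(im[y:y+h,x:x+w],None,fx=s,fy=s,interpolation=cv2.INTER_CUBIC))
E
python3 - <<'E'
from h import *
a=cv2.imread("pics/scene0.png");b=cv2.imread("pics/top0.png")
A=cv2.resize(a[205:315,395:505],None,fx=5,fy=5,interpolation=2);B=cv2.resize(b[145:235,85:180],(580,550),interpolation=2)
cv2.imwrite("pics/s1.png",A);cv2.imwrite("pics/t1.png",B)
hsv=cv2.cvtColor(b,cv2.COLOR_BGR2HSV)
print("board",ray("top",[(245,125),(283,133),(262,228),(219,218)],.01).round(3).tolist())
print(hsv[170,255],hsv[190,290],hsv[190,358],hsv[212,135], hsv[160,110])
# plate: dark
m=((hsv[...,2]<90)).astype(np.uint8); n,l,s,ce=cv2.connectedComponentsWithStats(m)
k=l[190,358]; c=cv2.findContours((l==k).astype(np.uint8),0,2)[0][0]; r=cv2.minAreaRect(c); print("plate",s[k],r, ray("top",cv2.boxPoints(r),.008).round(3).tolist(), ray("top",[r[0]],.008))
# board
g=b.astype(int); d=np.abs(g-g[160:190,245:262].mean((0,1))).sum(2)<45; d=cv2.morphologyEx(d.astype(np.uint8),2,np.ones((3,3)))
n,l,s,ce=cv2.connectedComponentsWithStats(d); k=l[175,255]; c=cv2.findContours((l==k).astype(np.uint8),0,2)[0][0]; r=cv2.minAreaRect(c); print("board",s[k],r, ray("top",cv2.boxPoints(r),.01).round(3).tolist(), ray("top",[r[0]],.01))
for n,c,p,z in[("cone","top",(201,173),0),("cone","scene",(364,274),0),("tw","top",(311,203),0),("tw","scene",(246,221),0),("standnet","top",(134,190),0),("standnet","scene",(450,272),0),("die","top",(134,191),.015),("die","scene",(450,269),.015)]: print(n,c,ray(c,[p],z).round(3))
E
```

```text
board [[0.705, 0.025, 0.01], [0.685, -0.075, 0.01], [0.435, -0.026, 0.01], [0.458, 0.084, 0.01]]
[ 18 116 196] [ 16 129 190] [21 24 75] [ 12 144  69] [ 14  32 167]
plate [ 336  166   45   45 1385] ((357.5000305175781, 188.00001525878906), (37.593021392822266, 37.35048294067383), 75.96376037597656) [[0.578, -0.213, 0.008], [0.605, -0.309, 0.008], [0.509, -0.332, 0.008], [0.483, -0.237, 0.008]] [[ 0.54336054 -0.27234222  0.008     ]]
board [    0   122   284   106 10887] ((139.4004669189453, 147.3019561767578), (271.7967224121094, 102.24169158935547), 13.416184425354004) [[0.587, 0.697, 0.01], [0.869, 0.662, 0.01], [0.696, -0.076, 0.01], [0.433, -0.02, 0.01]] [[0.63959828 0.30059182 0.01      ]]
cone top [[0.576 0.137 0.   ]]
cone scene [[0.58  0.143 0.   ]]
tw top [[ 0.502 -0.152  0.   ]]
tw scene [[ 0.519 -0.146  0.   ]]
standnet top [[0.528 0.311 0.   ]]
standnet scene [[0.517 0.31  0.   ]]
die top [[0.523 0.306 0.015]]
die scene [[0.522 0.306 0.015]]
```

View pics/s1.png

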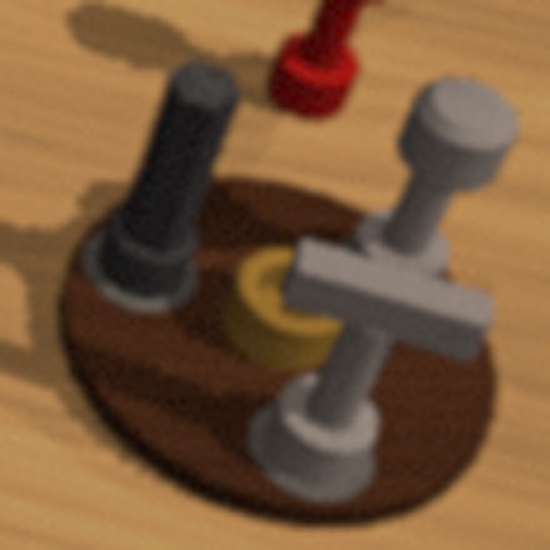

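View pics/t1.png

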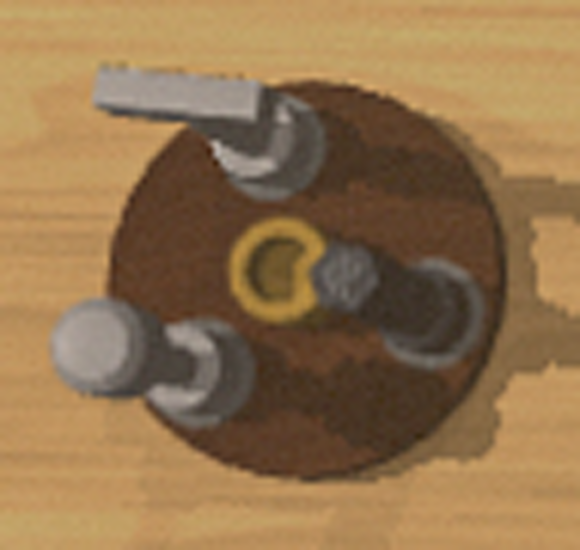

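```bash
cat > fit.py <<'E'
from h import *
from scipy.optimize import least_squares
T=lambda u,v:(85+u/6.105,145+v/6.111); S=lambda u,v:(395+u/5,205+v/5)
def seats(p): 
    a=p[2]+np.radians([180,60,-60]); return np.c_[p[0]+.058*np.cos(a),p[1]+.058*np.sin(a)]
obs=[("top",T(345,278),'hex',.125),("scene",S(206,83),'hex',.125),
("top",T(93,343),'mush',.119),("scene",S(464,108),'mush',.121),
("top",T(180,92),'horn',.119),("scene",S(392,285),'horn',.119),
("top",T(306,280),'c',.015),("scene",S(278,345),'c',.015),
("top",T(279,271),'c',.041),("scene",S(294,282),'c',.041),
("top",T(432,312),'hex',.015),("top",T(197,372),'mush',.02),("top",T(267,147),'horn',.02)]
E
python3 - <<'E'
from fit import *
for c,p,n,z in obs: print(c,n,z,ray(c,[p],z)[0,:2].round(4))
import itertools
best=None
def res(p,perm,full=False):
    s=seats(p); P=dict(zip(perm,s)); P['c']=p[:2]
    return np.concatenate([ray(c,[q],z)[0,:2]-P[n] for c,q,n,z in obs])
for perm in itertools.permutations(['hex','mush','horn']):
  if True:
    for y in(0,1,2,3,4,5):
        r=least_squares(res,[.522,.307,y],args=(perm,),loss='soft_l1',f_scale=.004)
        if best is None or r.cost<best[0]-1e-9: best=(r.cost,perm,r.x)
print(best); 
s=seats(best[2]); print(dict(zip(best[1],s.round(4).tolist())))
print((res(best[2],best[1]).reshape(-1,2)*1000).round(1).tolist())
print("bar top",ray("top",[T(100,66),T(262,84),T(262,118),T(95,103)],.119).round(4).tolist())
print("bar sc",ray("scene",[S(303,240),S(492,294),S(482,325),S(288,277)],.119).round(4).tolist())
E
```

```text
top hex 0.125 [0.5097 0.2485]
scene hex 0.125 [0.5113 0.2515]
top mush 0.119 [0.484  0.3463]
scene mush 0.121 [0.4887 0.3455]
top horn 0.119 [0.581 0.319]
scene horn 0.119 [0.5851 0.3221]
top c 0.015 [0.5236 0.3029]
scene c 0.015 [0.5348 0.3083]
top c 0.041 [0.5236 0.3051]
scene c 0.041 [0.5231 0.3069]
top hex 0.015 [0.511  0.2484]
top mush 0.02 [0.4832 0.3454]
top horn 0.02 [0.5792 0.3214]
(np.float64(6.122916106524272e-05), ('hex', 'mush', 'horn'), array([0.52547623, 0.30544659, 1.3136247 ]))
{'hex': [0.5107, 0.2494], 'mush': [0.4843, 0.3463], 'horn': [0.5814, 0.3207]}
[[-1.1, -0.8], [0.6, 2.1], [-0.3, -0.0], [4.4, -0.8], [-0.4, -1.7], [3.7, 1.3], [-1.9, -2.5], [9.3, 2.8], [-1.9, -0.4], [-2.4, 1.4], [0.2, -0.9], [-1.0, -0.9], [-2.2, 0.7]]
bar top [[0.5908, 0.3512, 0.119], [0.5846, 0.2872, 0.119], [0.5714, 0.2864, 0.119], [0.5763, 0.3521, 0.119]]
bar sc [[0.574, 0.2915, 0.119], [0.5779, 0.3552, 0.119], [0.5934, 0.3518, 0.119], [0.5933, 0.2874, 0.119]]
```

Run:
```python
from fit import *
print("board sc",ray("scene",[(311,208),(351.5,224),(291,303),(249,284)],.01).round(3).tolist())
print("plate sc",ray("scene",[(179,199),(216.5,200.5),(212,231),(166.5,228)],.008).round(3).tolist(), ray("scene",[(192,214.5)],.008))
print("red",ray("top",[(133,251)],0),ray("scene",[(458,224)],0))
a=cv2.imread("pics/scene0.png");b=cv2.imread("pics/top0.png")
f=lambda im:cv2.normalize(cv2.resize(im,(300,300),interpolation=2),None,0,255,cv2.NORM_MINMAX)
c1=np.clip(f(a[211:233,425:447]).astype(int)*2,0,255); c2=np.clip(f(b[180:202,131:153]).astype(int)*2,0,255)
cv2.imwrite("pics/hex.png",np.hstack([c1,c2]))
hx=[.5105,.2495]
for yaw in range(0,60,10):
  q=np.array([[hx[0]+.01386*np.cos(t),hx[1]+.01386*np.sin(t),.125] for t in np.radians(yaw+30+60*np.arange(6))])
  print(yaw,((proj("scene",q)-[425,211])*300/22).round().astype(int).tolist(),((proj("top",q)-[131,180])*300/22).round().astype(int).tolist())
```

```text
board sc [[0.438, -0.013, 0.01], [0.458, 0.089, 0.01], [0.702, 0.025, 0.01], [0.688, -0.069, 0.01]]
plate sc [[0.511, -0.325, 0.008], [0.486, -0.237, 0.008], [0.58, -0.203, 0.008], [0.606, -0.305, 0.008]] [[ 0.54805059 -0.27029727  0.008     ]]
red [[0.36922479 0.30547325 0.        ]] [[0.36847286 0.31942559 0.        ]]
0 [[183, 208], [241, 161], [196, 91], [95, 68], [37, 114], [80, 184]] [[101, 67], [57, 137], [93, 208], [175, 210], [219, 140], [183, 68]]
10 [[199, 205], [241, 149], [181, 83], [80, 72], [37, 126], [96, 193]] [[89, 75], [57, 151], [106, 215], [187, 202], [219, 125], [170, 62]]
20 [[212, 199], [237, 136], [164, 76], [66, 77], [40, 139], [113, 200]] [[79, 84], [60, 165], [119, 218], [197, 192], [216, 111], [157, 58]]
30 [[224, 192], [231, 124], [147, 71], [55, 84], [46, 151], [130, 205]] [[70, 96], [65, 178], [133, 220], [206, 180], [211, 98], [143, 56]]
40 [[233, 183], [222, 112], [129, 68], [46, 93], [55, 163], [149, 209]] [[63, 109], [73, 190], [147, 219], [213, 167], [203, 87], [128, 57]]
50 [[238, 172], [210, 101], [112, 67], [40, 103], [66, 174], [166, 209]] [[59, 122], [82, 200], [161, 216], [217, 154], [194, 76], [115, 61]][ WARN:0@0.303] global loadsave.cpp:1063 imwrite_ Unsupported depth image for selected encoder is fallbacked to CV_8U.
```

View pics/hex.png

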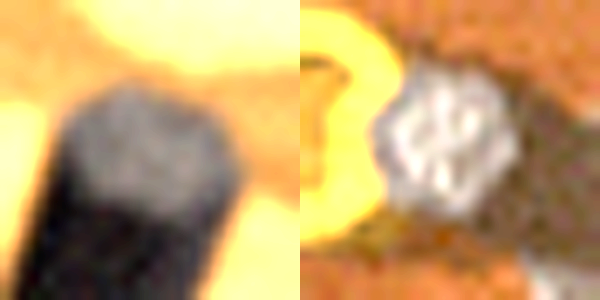

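```bash
cat >> h.py <<'E'
from scipy.spatial.transform import Rotation as Ro
def go(x,y,z,th,s=None):
    "tool-frame shift (mm) after turning, and turn (rad, about tool axes)"
    s=s or state(); t=np.radians(th); G=np.array([[-np.sin(t),np.cos(t),0],[np.cos(t),np.sin(t),0],[0,0,-1]]).T
    tw=(Ro.from_quat(s["tool_rot"]).inv()*Ro.from_matrix(G)).as_rotvec()
    print("shift",(G.T@(np.array([x,y,z])-s["ee_pos"])*1000).round(1),"twist",tw.round(4),"at",s["ee_pos"].round(4),"t",round(s["time"],2))
E
python3 -c "
from h import *
go(.581,.320,.15,-4)"
```

```text
shift [-175.5  430.8   81.3] twist [ 0.     -0.      1.3388] at [0.1635 0.5251 0.2313] t 1.0
```

Request:
send_rows --deltas '[{"fingers": -0.3,"twist": [0,0,0.112]},{"fingers": -0.3,"twist": [0,0,0.112]},{"fingers": -0.3,"twist": [0,0,0.112]},{"fingers": -0.3,"twist": [0,0,0.112]},{"fingers": -0.3,"twist": [0,0,0.112]},{"fingers": -0.3,"twist": [0,0,0.112]},{"fingers": -0.3,"twist": [0,0,0.112]},{"fingers": -0.3,"twist": [0,0,0.112]},{"fingers": -0.3,"twist": [0,0,0.112]},{"fingers": -0.3,"twist": [0,0,0.112]},{"fingers": -0.3,"twist": [0,0,0.112]},{"fingers": -0.3,"twist": [0,0,0.107]},{"fingers": -0.3},{"fingers": -0.3}]' --grip_force 60

```text
invalid input at $.deltas[0]: expected keys fingers, slide, twist
```

```bash
python3 -c "
from h import *
go(.581,.320,.15,-4);print(state()['finger_gap'],state()['joint_pos'])"
```

```text
shift [-175.5  430.8   81.3] twist [ 0.     -0.      1.3388] at [0.1635 0.5251 0.2313] t 1.0
0.9962014110842593 [ 1.26899080e+00  8.68840330e-02  1.75913864e-01  1.65978248e+00
 -1.51117908e-05  1.57081652e+00]
```

Request:
send_rows --deltas '[{"fingers": -0.3,"slide": [0,0,0],"twist": [0,0,0.112]},{"fingers": -0.3,"slide": [0,0,0],"twist": [0,0,0.112]},{"fingers": -0.3,"slide": [0,0,0],"twist": [0,0,0.112]},{"fingers": -0.3,"slide": [0,0,0],"twist": [0,0,0.112]},{"fingers": -0.3,"slide": [0,0,0],"twist": [0,0,0.112]},{"fingers": -0.3,"slide": [0,0,0],"twist": [0,0,0.112]},{"fingers": -0.3,"slide": [0,0,0],"twist": [0,0,0.112]},{"fingers": -0.3,"slide": [0,0,0],"twist": [0,0,0.112]},{"fingers": -0.3,"slide": [0,0,0],"twist": [0,0,0.112]},{"fingers": -0.3,"slide": [0,0,0],"twist": [0,0,0.112]},{"fingers": -0.3,"slide": [0,0,0],"twist": [0,0,0.112]},{"fingers": -0.3,"slide": [0,0,0],"twist": [0,0,0.107]},{"fingers": -0.3,"slide": [0,0,0],"twist": [0,0,0]},{"fingers": -0.3,"slide": [0,0,0],"twist": [0,0,0]}]' --grip_force 60

```text
time: 2.17
ee_pos: [0.1635, 0.5251, 0.2313]
tool_rot: [0.73, 0.683, -0.0, 0.0]
ft_force: [-0.0, 0.7, 0.2]
finger_gap: 0.648
gripper_force: 0.0
```

Request:
send_rows --deltas '[{"fingers": -0.3,"slide": [-12,30,0],"twist": [0,0,0]},{"fingers": -0.3,"slide": [-12,30,0],"twist": [0,0,0]},{"fingers": -0.3,"slide": [-12,30,0],"twist": [0,0,0]},{"fingers": -0.3,"slide": [-12,30,0],"twist": [0,0,0]},{"fingers": -0.3,"slide": [-12,30,0],"twist": [0,0,0]},{"fingers": -0.3,"slide": [-12,30,0],"twist": [0,0,0]},{"fingers": -0.3,"slide": [-12,30,0],"twist": [0,0,0]},{"fingers": -0.3,"slide": [-12,30,0],"twist": [0,0,0]},{"fingers": -0.3,"slide": [-12,30,0],"twist": [0,0,0]},{"fingers": -0.3,"slide": [-12,30,0],"twist": [0,0,0]},{"fingers": -0.3,"slide": [-12,30,0],"twist": [0,0,0]},{"fingers": -0.3,"slide": [-12,30,0],"twist": [0,0,0]},{"fingers": -0.3,"slide": [-12,30,0],"twist": [0,0,0]},{"fingers": -0.3,"slide": [-12,30,0],"twist": [0,0,0]},{"fingers": -0.3,"slide": [-7.5,10.8,0],"twist": [0,0,0]},{"fingers": -0.3,"slide": [0,0,0],"twist": [0,0,0]},{"fingers": -0.3,"slide": [0,0,0],"twist": [0,0,0]},{"fingers": -0.3,"slide": [0,0,0],"twist": [0,0,0]}]'

```text
time: 3.67
ee_pos: [0.5802, 0.3205, 0.2314]
tool_rot: [0.731, 0.683, -0.0, -0.0]
ft_force: [-0.1, -0.0, 0.2]
finger_gap: 0.652
gripper_force: 0.0
```

```bash
python3 -c "
from h import *
go(.581,.320,.096,-4);print(state()['finger_gap'],state()['joint_pos'])"
```

```text
shift [ -0.4   0.8 135.4] twist [-0.0003 -0.0002  0.0017] at [0.5802 0.3205 0.2314] t 3.67
0.6523795094605579 [5.04512476e-01 3.76867591e-01 5.20745772e-01 1.71479452e+00
 2.87107583e-04 2.14341263e+00]
```

Request:
send_rows --deltas '[{"fingers": -0.3,"slide": [0,0.8,25],"twist": [0,0,0]},{"fingers": -0.3,"slide": [0,0,25],"twist": [0,0,0]},{"fingers": -0.3,"slide": [0,0,20],"twist": [0,0,0]},{"fingers": -0.3,"slide": [0,0,15],"twist": [0,0,0]},{"fingers": -0.3,"slide": [0,0,15],"twist": [0,0,0]},{"fingers": -0.3,"slide": [0,0,15],"twist": [0,0,0]},{"fingers": -0.3,"slide": [0,0,10],"twist": [0,0,0]},{"fingers": -0.3,"slide": [0,0,10],"twist": [0,0,0]},{"fingers": -0.3,"slide": [0,0,0],"twist": [0,0,0]},{"fingers": 0.2,"slide": [0,0,0],"twist": [0,0,0]},{"fingers": 0.4,"slide": [0,0,0],"twist": [0,0,0]},{"fingers": 0.5,"slide": [0,0,0],"twist": [0,0,0]},{"fingers": 0.6,"slide": [0,0,0],"twist": [0,0,0]},{"fingers": 0.7,"slide": [0,0,0],"twist": [0,0,0]},{"fingers": 1,"slide": [0,0,0],"twist": [0,0,0]},{"fingers": 1,"slide": [0,0,0],"twist": [0,0,0]},{"fingers": 1,"slide": [0,0,0],"twist": [0,0,0]},{"fingers": 1,"slide": [0,0,0],"twist": [0,0,0]}]'

```text
time: 5.17
ee_pos: [0.5822, 0.3202, 0.0974]
tool_rot: [0.731, 0.682, 0.001, 0.0]
ft_force: [-0.6, -0.3, 6.9]
finger_gap: 0.175
gripper_force: 59.8
```

```bash
python3 -c "
from h import *
go(.659,-.015,.2,-4);print(state())
cv2.imwrite('pics/a.png',cv2.resize(read_camera('scene')[180:320,370:530],None,fx=4,fy=4))"
```

```text
shift [-329.   100.  -102.6] twist [ 0.0014 -0.0011 -0.0002] at [0.5822 0.3202 0.0974] t 5.17
{'time': 5.1667, 'joint_pos': array([5.02721171e-01, 3.50720774e-01, 2.27762893e-01, 1.44603632e+00,
       1.32398878e-04, 2.14352908e+00]), 'joint_vel': array([-8.50803620e-04, -2.93204312e-04,  1.25127183e-03,  7.43124920e-04,
       -1.46281989e-03, -6.32123613e-05]), 'effort': array([-2.61622220e-01, -6.50817704e+01,  4.41763508e+01, -1.59064787e-01,
       -1.37793962e-01, -3.20633204e-03]), 'ee_pos': array([0.58219643, 0.32015856, 0.09742477]), 'tool_rot': array([7.31421017e-01, 6.81925567e-01, 8.89798039e-04, 1.56713781e-04]), 'ft_force': array([-0.59734946, -0.30270028,  6.85445129]), 'ft_torque': array([-0.00515546,  0.14489566,  0.07237542]), 'gripper_force': 59.7528138756752, 'finger_gap': 0.17491824846450466}
```

View pics/a.png

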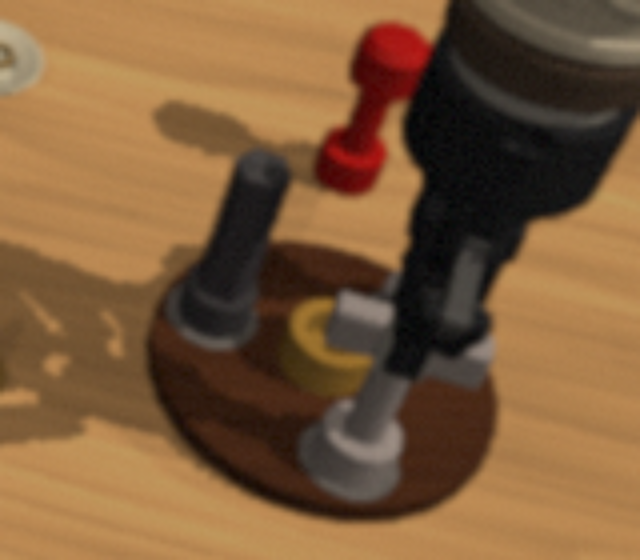

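Request:
send_rows --deltas '[{"fingers": 1,"slide": [0,0,-4],"twist": [0,0,0]},{"fingers": 1,"slide": [0,0,-10],"twist": [0,0,0]},{"fingers": 1,"slide": [0,0,-18],"twist": [0,0,0]},{"fingers": 1,"slide": [0,0,-18],"twist": [0,0,0]},{"fingers": 1,"slide": [0,0,-18],"twist": [0,0,0]},{"fingers": 1,"slide": [0,0,-18],"twist": [0,0,0]},{"fingers": 1,"slide": [0,0,-18],"twist": [0,0,0]},{"fingers": 1,"slide": [0,0,-10],"twist": [0,0,0]},{"fingers": 1,"slide": [0,0,-4],"twist": [0,0,0]},{"fingers": 1,"slide": [0,0,0],"twist": [0,0,0]}]'

```text
time: 6.05
ee_pos: [0.582, 0.32, 0.2153]
tool_rot: [0.731, 0.682, 0.001, 0.0]
ft_force: [-0.3, -0.3, -4.1]
finger_gap: 0.172
gripper_force: 58.9
```

Request:
send_rows --deltas '[{"fingers": 1,"slide": [-8,3,0],"twist": [0,0,0]},{"fingers": 1,"slide": [-16,5,0],"twist": [0,0,0]},{"fingers": 1,"slide": [-22,7,0],"twist": [0,0,0]},{"fingers": 1,"slide": [-22,7,0],"twist": [0,0,0]},{"fingers": 1,"slide": [-22,7,0],"twist": [0,0,0]},{"fingers": 1,"slide": [-22,7,0],"twist": [0,0,0]},{"fingers": 1,"slide": [-22,7,0],"twist": [0,0,0]},{"fingers": 1,"slide": [-22,7,0],"twist": [0,0,0]},{"fingers": 1,"slide": [-22,7,0],"twist": [0,0,0]},{"fingers": 1,"slide": [-22,7,0],"twist": [0,0,0]},{"fingers": 1,"slide": [-22,7,0],"twist": [0,0,0]},{"fingers": 1,"slide": [-22,7,0],"twist": [0,0,0]},{"fingers": 1,"slide": [-22,6,0],"twist": [0,0,0]},{"fingers": 1,"slide": [-22,6,0],"twist": [0,0,0]},{"fingers": 1,"slide": [-22,6,0],"twist": [0,0,0]},{"fingers": 1,"slide": [-14,3,0],"twist": [0,0,0]},{"fingers": 1,"slide": [-5,1,0],"twist": [0,0,0]},{"fingers": 1,"slide": [0,0,0],"twist": [0,0,0]},{"fingers": 1,"slide": [0,0,0],"twist": [0,0,0]}]'

```text
time: 7.63
ee_pos: [0.6582, -0.0152, 0.214]
tool_rot: [0.732, 0.682, -0.0, -0.0]
ft_force: [0.3, 0.0, -4.1]
finger_gap: 0.172
gripper_force: 58.8
```

```bash
python3 -c "
from h import *
go(.659,-.015,.0925,-4);s=state();print(s['finger_gap'],s['ft_force'],s['ft_torque'])
cv2.imwrite('pics/b.png',read_camera('scene'))"
```

```text
shift [  0.3   0.8 121.5] twist [-0.0006 -0.0003 -0.0005] at [ 0.6582 -0.0152  0.214 ] t 7.63
0.17204536809357937 [ 0.31440526  0.03155693 -4.12238251] [ 0.03602425 -0.01159904  0.05969683]
```

View pics/b.png

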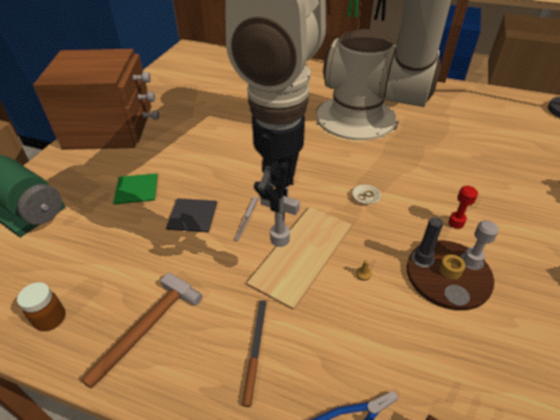

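Request:
send_rows --deltas '[{"fingers": 1,"slide": [0,0,10],"twist": [0,0,0]},{"fingers": 1,"slide": [0,0,20],"twist": [0,0,0]},{"fingers": 1,"slide": [0,0,20],"twist": [0,0,0]},{"fingers": 1,"slide": [0,0,20],"twist": [0,0,0]},{"fingers": 1,"slide": [0,0,20],"twist": [0,0,0]},{"fingers": 1,"slide": [0,0,10],"twist": [0,0,0]},{"fingers": 1,"slide": [0,0,8],"twist": [0,0,0]},{"fingers": 1,"slide": [0,0,5],"twist": [0,0,0]},{"fingers": 1,"slide": [0,0,3],"twist": [0,0,0]},{"fingers": 1,"slide": [0,0,2],"twist": [0,0,0]},{"fingers": 1,"slide": [0,0,0],"twist": [0,0,0]},{"fingers": 1,"slide": [0,0,0],"twist": [0,0,0]}]'

```text
time: 8.68
ee_pos: [0.6588, -0.0153, 0.0971]
tool_rot: [0.731, 0.682, 0.0, 0.0]
ft_force: [0.5, 0.5, -4.0]
finger_gap: 0.173
gripper_force: 58.9
```

Request:
send_rows --deltas '[{"fingers": 1,"slide": [0,0,1],"twist": [0,0,0]},{"fingers": 1,"slide": [0,0,1],"twist": [0,0,0]},{"fingers": 1,"slide": [0,0,0],"twist": [0,0,0]}]'

```text
time: 8.93
ee_pos: [0.6585, -0.0154, 0.0943]
tool_rot: [0.731, 0.682, 0.0, 0.0]
ft_force: [0.5, -0.6, -3.8]
finger_gap: 0.175
gripper_force: 58.9
```

Request:
send_rows --deltas '[{"fingers": 1,"slide": [0,0,1],"twist": [0,0,0]},{"fingers": 1,"slide": [0,0,0.5],"twist": [0,0,0]},{"fingers": 1,"slide": [0,0,0],"twist": [0,0,0]}]'

```text
time: 9.18
ee_pos: [0.6584, -0.0153, 0.0926]
tool_rot: [0.731, 0.682, -0.0, -0.0]
ft_force: [-0.7, 0.4, -3.8]
finger_gap: 0.175
gripper_force: 58.9
```

Request:
send_rows --deltas '[{"fingers": 1,"slide": [0,0,0.5],"twist": [0,0,0]},{"fingers": 1,"slide": [0,0,0.5],"twist": [0,0,0]},{"fingers": 1,"slide": [0,0,0],"twist": [0,0,0]}]'

```text
time: 9.43
ee_pos: [0.6586, -0.0153, 0.0925]
tool_rot: [0.731, 0.682, 0.0, 0.0]
ft_force: [-1.6, -0.4, 2.2]
finger_gap: 0.177
gripper_force: 59.7
```

Request:
send_rows --deltas '[{"fingers": 0.6,"slide": [0,0,0],"twist": [0,0,0]},{"fingers": 0.5,"slide": [0,0,0],"twist": [0,0,0]},{"fingers": 0.3,"slide": [0,0,0],"twist": [0,0,0]},{"fingers": 0.1,"slide": [0,0,0],"twist": [0,0,0]},{"fingers": -0.1,"slide": [0,0,0],"twist": [0,0,0]},{"fingers": -0.3,"slide": [0,0,0],"twist": [0,0,0]},{"fingers": -0.3,"slide": [0,0,0],"twist": [0,0,0]},{"fingers": -0.3,"slide": [0,0,-5],"twist": [0,0,0]},{"fingers": -0.3,"slide": [0,0,-15],"twist": [0,0,0]},{"fingers": -0.3,"slide": [0,0,-25],"twist": [0,0,0]},{"fingers": -0.3,"slide": [0,0,-25],"twist": [0,0,0]},{"fingers": -0.3,"slide": [0,0,-25],"twist": [0,0,0]},{"fingers": -0.3,"slide": [0,0,-25],"twist": [0,0,0]},{"fingers": -0.3,"slide": [0,0,0],"twist": [0,0,0]},{"fingers": -0.3,"slide": [0,0,0],"twist": [0,0,0]}]'

```text
time: 10.68
ee_pos: [0.6592, -0.0153, 0.2139]
tool_rot: [0.731, 0.682, 0.001, 0.001]
ft_force: [0.1, 0.7, -1.3]
finger_gap: 0.647
gripper_force: 0.0
```

```bash
python3 -c "
from h import *
go(.4843,.3463,.2,-4)
print(nets.pinpoint('horn_stake','scene')[:2]);print(proj('scene',[[.6586,-.0153,.01]]))"
```

```text
shift [ 348.5 -199.7   13.9] twist [ 0.0034 -0.0002 -0.0001] at [ 0.6592 -0.0153  0.2139] t 10.68
[{'xy': [278.3, 237.9], 'p': 0.77}]
[[278.97216698 279.87726866]]
```

Request:
send_rows --deltas '[{"fingers": -0.6,"slide": [20,-12,0],"twist": [0,0,0]},{"fingers": -0.6,"slide": [28,-16,0],"twist": [0,0,0]},{"fingers": -0.6,"slide": [30,-17,0],"twist": [0,0,0]},{"fingers": -0.6,"slide": [30,-17,0],"twist": [0,0,0]},{"fingers": -0.6,"slide": [30,-17,0],"twist": [0,0,0]},{"fingers": -0.6,"slide": [30,-17,0],"twist": [0,0,0]},{"fingers": -0.6,"slide": [30,-17,0],"twist": [0,0,0]},{"fingers": -0.6,"slide": [30,-17,0],"twist": [0,0,0]},{"fingers": -0.6,"slide": [30,-17,0],"twist": [0,0,0]},{"fingers": -0.6,"slide": [30,-17,0],"twist": [0,0,0]},{"fingers": -0.6,"slide": [30,-17,0],"twist": [0,0,0]},{"fingers": -0.6,"slide": [20,-12,0],"twist": [0,0,0]},{"fingers": -0.6,"slide": [10.5,-6.7,0],"twist": [0,0,0]},{"fingers": -0.6,"slide": [0,0,0],"twist": [0,0,0]},{"fingers": -0.6,"slide": [0,0,0],"twist": [0,0,0]},{"fingers": -0.6,"slide": [0,0,0],"twist": [0,0,0]}]'

```text
time: 12.07
ee_pos: [0.484, 0.3454, 0.2113]
tool_rot: [0.732, 0.682, -0.0, 0.0]
ft_force: [0.0, -0.7, 0.3]
finger_gap: 0.8
gripper_force: 0.0
```

```bash
python3 -c "
from h import *
go(.4843,.3463,.081,-4)
im=read_camera('scene');cv2.imwrite('pics/c.png',np.hstack([cv2.resize(im[190:330,230:370],None,fx=2.85,fy=2.85),cv2.resize(im[180:320,390:530],None,fx=2.85,fy=2.85)]))
print([(d['xy'],d['p']) for d in nets.pinpoint('horn_stake','scene')[:2]],proj('scene',[[.6586,-.0153,.01]]))
print([(d['xy'],d['p']) for d in nets.pinpoint('mushroom_stake','scene')[:2]],proj('scene',[[.4843,.3463,.015]]))"
```

```text
shift [  1.    0.2 130.3] twist [-0.0005  0.0008 -0.0009] at [0.484  0.3454 0.2113] t 12.07
[([280.0, 275.9], 0.98)] [[278.97216698 279.87726866]]
[([474.2, 262.3], 0.97), ([456.5, 224.4], 0.93)] [[471.05429201 260.2702612 ]]
```

View pics/c.png

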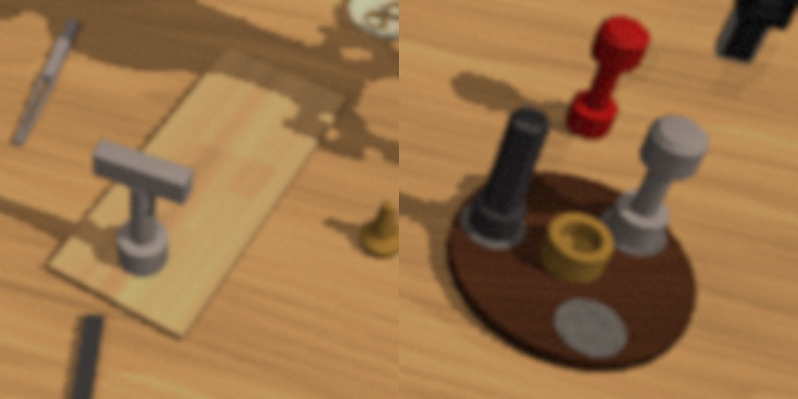

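Request:
send_rows --deltas '[{"fingers": -0.6,"slide": [1,1,25],"twist": [0,0,0]},{"fingers": -0.6,"slide": [0,0,25],"twist": [0,0,0]},{"fingers": -0.6,"slide": [0,0,20],"twist": [0,0,0]},{"fingers": -0.6,"slide": [0,0,20],"twist": [0,0,0]},{"fingers": -0.6,"slide": [0,0,15],"twist": [0,0,0]},{"fingers": -0.6,"slide": [0,0,15],"twist": [0,0,0]},{"fingers": -0.6,"slide": [0,0,10],"twist": [0,0,0]},{"fingers": -0.6,"slide": [0,0,0],"twist": [0,0,0]},{"fingers": -0.3,"slide": [0,0,0],"twist": [0,0,0]},{"fingers": -0.1,"slide": [0,0,0],"twist": [0,0,0]},{"fingers": 0,"slide": [0,0,0],"twist": [0,0,0]},{"fingers": 0.1,"slide": [0,0,0],"twist": [0,0,0]},{"fingers": 0.2,"slide": [0,0,0],"twist": [0,0,0]},{"fingers": 0.6,"slide": [0,0,0],"twist": [0,0,0]},{"fingers": 1,"slide": [0,0,0],"twist": [0,0,0]},{"fingers": 1,"slide": [0,0,0],"twist": [0,0,0]},{"fingers": 1,"slide": [0,0,0],"twist": [0,0,0]}]'

```text
time: 13.63
ee_pos: [0.4851, 0.3476, 0.083]
tool_rot: [0.731, 0.682, 0.001, 0.0]
ft_force: [-1.5, -0.6, 5.7]
finger_gap: 0.42
gripper_force: 61.0
```

Request:
send_rows --deltas '[{"fingers": 1,"slide": [0,0,-4],"twist": [0,0,0]},{"fingers": 1,"slide": [0,0,-10],"twist": [0,0,0]},{"fingers": 1,"slide": [0,0,-18],"twist": [0,0,0]},{"fingers": 1,"slide": [0,0,-18],"twist": [0,0,0]},{"fingers": 1,"slide": [0,0,-18],"twist": [0,0,0]},{"fingers": 1,"slide": [0,0,-18],"twist": [0,0,0]},{"fingers": 1,"slide": [0,0,-18],"twist": [0,0,0]},{"fingers": 1,"slide": [0,0,-18],"twist": [0,0,0]},{"fingers": 1,"slide": [0,0,-8],"twist": [0,0,0]},{"fingers": 1,"slide": [0,0,0],"twist": [0,0,0]},{"fingers": 1,"slide": [0,0,0],"twist": [0,0,0]}]'

```text
time: 14.55
ee_pos: [0.4848, 0.3473, 0.2113]
tool_rot: [0.731, 0.682, -0.0, -0.0]
ft_force: [0.4, -0.5, -6.9]
finger_gap: 0.425
gripper_force: 61.1
```

```bash
python3 -c "
from h import *
go(.571,.005,.2,-4)"
```

```text
shift [-335.4  109.9   11.3] twist [-0.0003  0.0002 -0.0002] at [0.4848 0.3473 0.2113] t 14.55
```

Request:
send_rows --deltas '[{"fingers": 1,"slide": [-8,2,-8],"twist": [0,0,0]},{"fingers": 1,"slide": [-16,5,-8],"twist": [0,0,0]},{"fingers": 1,"slide": [-22,7,0],"twist": [0,0,0]},{"fingers": 1,"slide": [-22,7,0],"twist": [0,0,0]},{"fingers": 1,"slide": [-22,7,0],"twist": [0,0,0]},{"fingers": 1,"slide": [-22,7,0],"twist": [0,0,0]},{"fingers": 1,"slide": [-22,7,0],"twist": [0,0,0]},{"fingers": 1,"slide": [-22,7,0],"twist": [0,0,0]},{"fingers": 1,"slide": [-22,7,0],"twist": [0,0,0]},{"fingers": 1,"slide": [-22,7,0],"twist": [0,0,0]},{"fingers": 1,"slide": [-22,7,0],"twist": [0,0,0]},{"fingers": 1,"slide": [-22,7,0],"twist": [0,0,0]},{"fingers": 1,"slide": [-22,7,0],"twist": [0,0,0]},{"fingers": 1,"slide": [-22,7,0],"twist": [0,0,0]},{"fingers": 1,"slide": [-22,7,0],"twist": [0,0,0]},{"fingers": 1,"slide": [-16,7,0],"twist": [0,0,0]},{"fingers": 1,"slide": [-9,5,0],"twist": [0,0,0]},{"fingers": 1,"slide": [0,0,0],"twist": [0,0,0]},{"fingers": 1,"slide": [0,0,0],"twist": [0,0,0]},{"fingers": 1,"slide": [0,0,0],"twist": [0,0,0]}]'

```text
time: 16.22
ee_pos: [0.5707, 0.0059, 0.2275]
tool_rot: [0.731, 0.682, -0.0, -0.0]
ft_force: [0.4, 0.1, -6.5]
finger_gap: 0.425
gripper_force: 61.2
```

```bash
python3 -c "
from h import *
go(.571,.005,.078,-4)"
```

```text
shift [ -0.8   0.4 149.5] twist [-0.0008 -0.0003  0.0001] at [0.5707 0.0059 0.2275] t 16.22
```

Request:
send_rows --deltas '[{"fingers": 1,"slide": [-0.8,0.4,10],"twist": [0,0,0]},{"fingers": 1,"slide": [0,0,20],"twist": [0,0,0]},{"fingers": 1,"slide": [0,0,25],"twist": [0,0,0]},{"fingers": 1,"slide": [0,0,25],"twist": [0,0,0]},{"fingers": 1,"slide": [0,0,25],"twist": [0,0,0]},{"fingers": 1,"slide": [0,0,20],"twist": [0,0,0]},{"fingers": 1,"slide": [0,0,10],"twist": [0,0,0]},{"fingers": 1,"slide": [0,0,6],"twist": [0,0,0]},{"fingers": 1,"slide": [0,0,4],"twist": [0,0,0]},{"fingers": 1,"slide": [0,0,2],"twist": [0,0,0]},{"fingers": 1,"slide": [0,0,1],"twist": [0,0,0]},{"fingers": 1,"slide": [0,0,0],"twist": [0,0,0]},{"fingers": 1,"slide": [0,0,0],"twist": [0,0,0]}]'

```text
time: 17.3
ee_pos: [0.5719, 0.0045, 0.0807]
tool_rot: [0.731, 0.682, 0.0, 0.0]
ft_force: [-0.8, -0.5, -5.1]
finger_gap: 0.426
gripper_force: 61.3
```

Request:
send_rows --deltas '[{"fingers": 1,"slide": [0,0,0.5],"twist": [0,0,0]},{"fingers": 1,"slide": [0,0,0.5],"twist": [0,0,0]},{"fingers": 1,"slide": [0,0,0],"twist": [0,0,0]}]'

```text
time: 17.55
ee_pos: [0.5714, 0.0045, 0.0789]
tool_rot: [0.731, 0.682, 0.0, 0.0]
ft_force: [-0.3, 0.1, -5.4]
finger_gap: 0.426
gripper_force: 61.3
```

Request:
send_rows --deltas '[{"fingers": 1,"slide": [0,0,0.6],"twist": [0,0,0]},{"fingers": 1,"slide": [0,0,0.6],"twist": [0,0,0]},{"fingers": 1,"slide": [0,0,0],"twist": [0,0,0]}]'

```text
time: 17.8
ee_pos: [0.5715, 0.0045, 0.078]
tool_rot: [0.731, 0.682, 0.0, 0.0]
ft_force: [-0.6, 1.3, -0.6]
finger_gap: 0.421
gripper_force: 61.9
```

Request:
send_rows --deltas '[{"fingers": 0.1,"slide": [0,0,0],"twist": [0,0,0]},{"fingers": 0,"slide": [0,0,0],"twist": [0,0,0]},{"fingers": -0.2,"slide": [0,0,0],"twist": [0,0,0]},{"fingers": -0.4,"slide": [0,0,0],"twist": [0,0,0]},{"fingers": -0.5,"slide": [0,0,0],"twist": [0,0,0]},{"fingers": -0.5,"slide": [0,0,0],"twist": [0,0,0]},{"fingers": -0.5,"slide": [0,0,0],"twist": [0,0,0]},{"fingers": -0.5,"slide": [0,0,-5],"twist": [0,0,0]},{"fingers": -0.5,"slide": [0,0,-15],"twist": [0,0,0]},{"fingers": -0.5,"slide": [0,0,-25],"twist": [0,0,0]},{"fingers": -0.5,"slide": [0,0,-25],"twist": [0,0,0]},{"fingers": -0.5,"slide": [0,0,-25],"twist": [0,0,0]},{"fingers": -0.5,"slide": [0,0,-25],"twist": [0,0,0]},{"fingers": -0.5,"slide": [0,0,-15],"twist": [0,0,0]},{"fingers": -0.5,"slide": [0,0,0],"twist": [0,0,0]},{"fingers": -0.5,"slide": [0,0,0],"twist": [0,0,0]}]'

```text
time: 19.13
ee_pos: [0.5718, 0.0045, 0.2135]
tool_rot: [0.731, 0.682, 0.001, 0.001]
ft_force: [-0.0, 0.2, -0.4]
finger_gap: 0.751
gripper_force: 0.0
```

```bash
python3 -c "
from h import *
go(.5105,.2495,.2,-4)"
```

```text
shift [240.1 -78.2  13.5] twist [ 0.0018 -0.0001 -0.0002] at [0.5718 0.0045 0.2135] t 19.13
```

Request:
send_rows --deltas '[{"fingers": -0.3,"slide": [20,-6,0],"twist": [0,0,0]},{"fingers": -0.3,"slide": [30,-10,0],"twist": [0,0,0]},{"fingers": -0.3,"slide": [30,-10,0],"twist": [0,0,0]},{"fingers": -0.3,"slide": [30,-10,0],"twist": [0,0,0]},{"fingers": -0.3,"slide": [30,-10,0],"twist": [0,0,0]},{"fingers": -0.3,"slide": [30,-10,0],"twist": [0,0,0]},{"fingers": -0.3,"slide": [30,-10,0],"twist": [0,0,0]},{"fingers": -0.3,"slide": [25,-8,0],"twist": [0,0,0]},{"fingers": -0.3,"slide": [15,-4.2,0],"twist": [0,0,0]},{"fingers": -0.3,"slide": [0,0,0],"twist": [0,0,0]},{"fingers": -0.3,"slide": [0,0,0],"twist": [0,0,0]},{"fingers": -0.3,"slide": [0,0,0],"twist": [0,0,0]}]'

```text
time: 20.13
ee_pos: [0.51, 0.2488, 0.2117]
tool_rot: [0.731, 0.682, -0.001, -0.0]
ft_force: [0.0, -0.6, 0.3]
finger_gap: 0.65
gripper_force: 0.0
```

```bash
python3 -c "
from h import *
go(.5105,.2495,.073,-4)
im=read_camera('scene');cv2.imwrite('pics/d.png',np.hstack([cv2.resize(im[190:330,230:370],None,fx=2.85,fy=2.85),cv2.resize(im[180:320,390:530],None,fx=2.85,fy=2.85)]))"
```

```text
shift [  0.8   0.4 138.7] twist [-0.0011  0.0009 -0.0003] at [0.51   0.2488 0.2117] t 20.13
```

View pics/d.png

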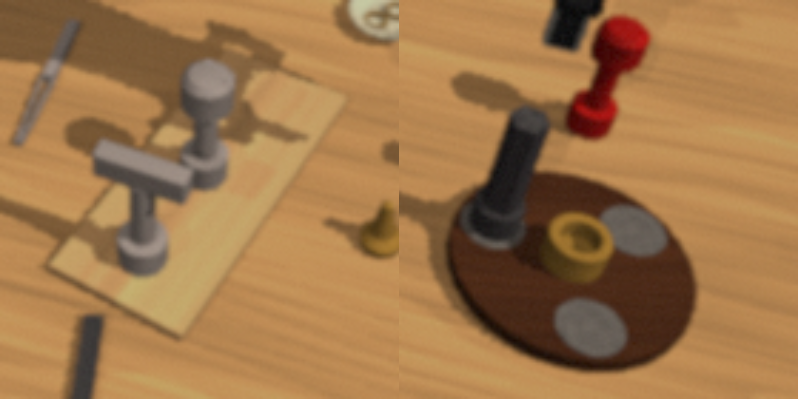

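Request:
send_rows --deltas '[{"fingers": -0.3,"slide": [0.8,0.4,25],"twist": [0,0,0]},{"fingers": -0.3,"slide": [0,0,25],"twist": [0,0,0]},{"fingers": -0.3,"slide": [0,0,20],"twist": [0,0,0]},{"fingers": -0.3,"slide": [0,0,20],"twist": [0,0,0]},{"fingers": -0.3,"slide": [0,0,20],"twist": [0,0,0]},{"fingers": -0.3,"slide": [0,0,18],"twist": [0,0,0]},{"fingers": -0.3,"slide": [0,0,10],"twist": [0,0,0]},{"fingers": -0.3,"slide": [0,0,0],"twist": [0,0,0]},{"fingers": 0,"slide": [0,0,0],"twist": [0,0,0]},{"fingers": 0.2,"slide": [0,0,0],"twist": [0,0,0]},{"fingers": 0.3,"slide": [0,0,0],"twist": [0,0,0]},{"fingers": 0.4,"slide": [0,0,0],"twist": [0,0,0]},{"fingers": 0.5,"slide": [0,0,0],"twist": [0,0,0]},{"fingers": 0.8,"slide": [0,0,0],"twist": [0,0,0]},{"fingers": 1,"slide": [0,0,0],"twist": [0,0,0]},{"fingers": 1,"slide": [0,0,0],"twist": [0,0,0]},{"fingers": 1,"slide": [0,0,0],"twist": [0,0,0]}]'

```text
time: 21.6
ee_pos: [0.5114, 0.2505, 0.076]
tool_rot: [0.731, 0.682, 0.001, 0.001]
ft_force: [0.9, -0.0, 6.6]
finger_gap: 0.278
gripper_force: 59.1
```

Request:
send_rows --deltas '[{"fingers": 1,"slide": [0,0,-4],"twist": [0,0,0]},{"fingers": 1,"slide": [0,0,-10],"twist": [0,0,0]},{"fingers": 1,"slide": [0,0,-18],"twist": [0,0,0]},{"fingers": 1,"slide": [0,0,-18],"twist": [0,0,0]},{"fingers": 1,"slide": [0,0,-18],"twist": [0,0,0]},{"fingers": 1,"slide": [0,0,-18],"twist": [0,0,0]},{"fingers": 1,"slide": [0,0,-18],"twist": [0,0,0]},{"fingers": 1,"slide": [0,0,-18],"twist": [0,0,0]},{"fingers": 1,"slide": [0,0,-8],"twist": [0,0,0]},{"fingers": 1,"slide": [0,0,0],"twist": [0,0,0]},{"fingers": 1,"slide": [0,0,0],"twist": [0,0,0]}]'

```text
time: 22.52
ee_pos: [0.5105, 0.2502, 0.2041]
tool_rot: [0.731, 0.682, -0.0, -0.0]
ft_force: [0.0, -0.4, -6.5]
finger_gap: 0.28
gripper_force: 59.6
```

```bash
python3 -c "
from h import *
go(.483,.025,.2,-4)
print('seats mush,horn',ray('scene',[(471.8,261.4),(457,295)],.015), ray('scene',[(302,252.5)],.01))"
```

```text
shift [-226.6  -11.7    4.1] twist [-0.0005  0.0002 -0.0001] at [0.5105 0.2502 0.2041] t 22.52
seats mush,horn [[0.48692065 0.3478307  0.015     ]
 [0.58278107 0.32281527 0.015     ]] [[0.57523967 0.00741607 0.01      ]]
```

Request:
send_rows --deltas '[{"fingers": 1,"slide": [-8,-0.5,0],"twist": [0,0,0]},{"fingers": 1,"slide": [-16,-0.8,0],"twist": [0,0,0]},{"fingers": 1,"slide": [-22,-1,0],"twist": [0,0,0]},{"fingers": 1,"slide": [-22,-1,0],"twist": [0,0,0]},{"fingers": 1,"slide": [-22,-1,0],"twist": [0,0,0]},{"fingers": 1,"slide": [-22,-1,0],"twist": [0,0,0]},{"fingers": 1,"slide": [-22,-1,0],"twist": [0,0,0]},{"fingers": 1,"slide": [-22,-1,0],"twist": [0,0,0]},{"fingers": 1,"slide": [-22,-1,0],"twist": [0,0,0]},{"fingers": 1,"slide": [-22,-1,0],"twist": [0,0,0]},{"fingers": 1,"slide": [-16,-1,0],"twist": [0,0,0]},{"fingers": 1,"slide": [-10.6,-1.4,0],"twist": [0,0,0]},{"fingers": 1,"slide": [0,0,0],"twist": [0,0,0]},{"fingers": 1,"slide": [0,0,0],"twist": [0,0,0]},{"fingers": 1,"slide": [0,0,0],"twist": [0,0,0]}]'

```text
time: 23.77
ee_pos: [0.4829, 0.0251, 0.2043]
tool_rot: [0.731, 0.682, -0.0, -0.0]
ft_force: [0.9, 0.4, -5.4]
finger_gap: 0.276
gripper_force: 59.5
```

```bash
python3 -c "
from h import *
go(.483,.025,.071,-4)"
```

```text
shift [-1.000e-01  1.000e-01  1.333e+02] twist [-0.0003 -0.0002 -0.0002] at [0.4829 0.0251 0.2043] t 23.77
```

Request:
send_rows --deltas '[{"fingers": 1,"slide": [0,0,10],"twist": [0,0,0]},{"fingers": 1,"slide": [0,0,20],"twist": [0,0,0]},{"fingers": 1,"slide": [0,0,25],"twist": [0,0,0]},{"fingers": 1,"slide": [0,0,25],"twist": [0,0,0]},{"fingers": 1,"slide": [0,0,20],"twist": [0,0,0]},{"fingers": 1,"slide": [0,0,15],"twist": [0,0,0]},{"fingers": 1,"slide": [0,0,8],"twist": [0,0,0]},{"fingers": 1,"slide": [0,0,4],"twist": [0,0,0]},{"fingers": 1,"slide": [0,0,3],"twist": [0,0,0]},{"fingers": 1,"slide": [0,0,1],"twist": [0,0,0]},{"fingers": 1,"slide": [0,0,0.5],"twist": [0,0,0]},{"fingers": 1,"slide": [0,0,0],"twist": [0,0,0]},{"fingers": 1,"slide": [0,0,0],"twist": [0,0,0]}]'

```text
time: 24.85
ee_pos: [0.4835, 0.025, 0.0738]
tool_rot: [0.731, 0.682, 0.0, 0.0]
ft_force: [0.5, 0.3, -6.7]
finger_gap: 0.28
gripper_force: 59.5
```

Request:
send_rows --deltas '[{"fingers": 1,"slide": [0,0,0.5],"twist": [0,0,0]},{"fingers": 1,"slide": [0,0,0.5],"twist": [0,0,0]},{"fingers": 1,"slide": [0,0,0],"twist": [0,0,0]}]'

```text
time: 25.1
ee_pos: [0.4831, 0.0249, 0.0721]
tool_rot: [0.731, 0.682, 0.0, 0.0]
ft_force: [0.5, -0.1, -5.5]
finger_gap: 0.272
gripper_force: 59.5
```

Request:
send_rows --deltas '[{"fingers": 1,"slide": [0,0,0.6],"twist": [0,0,0]},{"fingers": 1,"slide": [0,0,0.6],"twist": [0,0,0]},{"fingers": 1,"slide": [0,0,0],"twist": [0,0,0]}]'

```text
time: 25.35
ee_pos: [0.4832, 0.0249, 0.071]
tool_rot: [0.731, 0.682, 0.0, 0.0]
ft_force: [0.3, 0.9, -4.3]
finger_gap: 0.276
gripper_force: 59.7
```

Request:
send_rows --deltas '[{"fingers": 1,"slide": [0,0,0.4],"twist": [0,0,0]},{"fingers": 0.4,"slide": [0,0,0],"twist": [0,0,0]},{"fingers": 0.3,"slide": [0,0,0],"twist": [0,0,0]},{"fingers": 0.1,"slide": [0,0,0],"twist": [0,0,0]},{"fingers": -0.1,"slide": [0,0,0],"twist": [0,0,0]},{"fingers": -0.2,"slide": [0,0,0],"twist": [0,0,0]},{"fingers": -0.2,"slide": [0,0,0],"twist": [0,0,0]},{"fingers": -0.2,"slide": [0,0,-5],"twist": [0,0,0]},{"fingers": -0.2,"slide": [0,0,-15],"twist": [0,0,0]},{"fingers": -0.2,"slide": [0,0,-25],"twist": [0,0,0]},{"fingers": -0.2,"slide": [0,0,-25],"twist": [0,0,0]},{"fingers": -0.2,"slide": [0,0,-25],"twist": [0,0,0]},{"fingers": -0.2,"slide": [0,0,-25],"twist": [0,0,0]},{"fingers": -0.2,"slide": [0,0,-15],"twist": [0,0,0]},{"fingers": -0.2,"slide": [0,0,0],"twist": [0,0,0]},{"fingers": -0.2,"slide": [0,0,0],"twist": [0,0,0]}]'

```text
time: 26.68
ee_pos: [0.4835, 0.025, 0.2062]
tool_rot: [0.731, 0.682, 0.001, 0.001]
ft_force: [-0.4, 0.3, -0.1]
finger_gap: 0.6
gripper_force: 0.0
```

```bash
python3 -c "
from h import *
go(.5235,.305,.2,-4)
im=read_camera('top');cv2.imwrite('pics/e.png',cv2.resize(im[110:250,90:300],None,fx=3.5,fy=3.5))"
```

```text
shift [282.1  20.4   6.2] twist [ 0.0016 -0.0002 -0.0002] at [0.4835 0.025  0.2062] t 26.68
```

View pics/e.png

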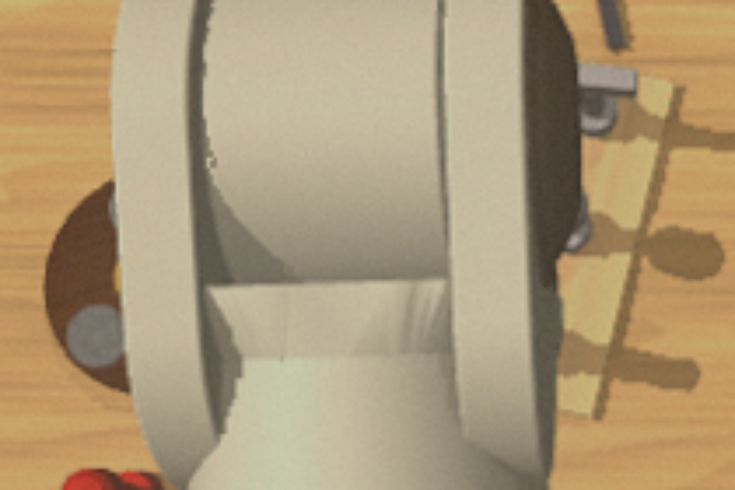

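Request:
send_rows --deltas '[{"fingers": -0.6,"slide": [20,1,0],"twist": [0,0,0]},{"fingers": -0.6,"slide": [30,2,0],"twist": [0,0,0]},{"fingers": -0.6,"slide": [30,2,0],"twist": [0,0,0]},{"fingers": -0.6,"slide": [30,2,0],"twist": [0,0,0]},{"fingers": -0.6,"slide": [30,2,0],"twist": [0,0,0]},{"fingers": -0.6,"slide": [30,2,0],"twist": [0,0,0]},{"fingers": -0.6,"slide": [30,3,0],"twist": [0,0,0]},{"fingers": -0.6,"slide": [30,3,0],"twist": [0,0,0]},{"fingers": -0.6,"slide": [30,2,0],"twist": [0,0,0]},{"fingers": -0.6,"slide": [22.1,1.4,0],"twist": [0,0,0]},{"fingers": -0.6,"slide": [0,0,0],"twist": [0,0,0]},{"fingers": -0.6,"slide": [0,0,0],"twist": [0,0,0]},{"fingers": -0.6,"slide": [0,0,0],"twist": [0,0,0]}]'

```text
time: 27.82
ee_pos: [0.5228, 0.3044, 0.2044]
tool_rot: [0.731, 0.682, -0.001, -0.0]
ft_force: [0.1, -0.1, -0.2]
finger_gap: 0.802
gripper_force: 0.0
```

```bash
python3 -c "
from h import *
go(.524,.3055,.018,-4)
im=read_camera('scene');cv2.imwrite('pics/f.png',np.hstack([cv2.resize(im[190:330,230:370],None,fx=2.85,fy=2.85),cv2.resize(im[180:320,390:530],None,fx=2.85,fy=2.85)]))"
```

```text
shift [  1.1   1.2 186.4] twist [-0.0015  0.0013 -0.    ] at [0.5228 0.3044 0.2044] t 27.82
```

View pics/f.png

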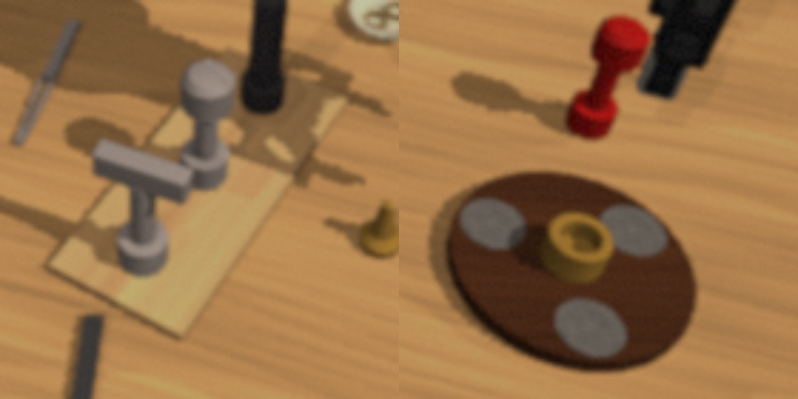

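Request:
send_rows --deltas '[{"fingers": -0.6,"slide": [1,1,30],"twist": [0,0,0]},{"fingers": -0.6,"slide": [0,0,30],"twist": [0,0,0]},{"fingers": -0.6,"slide": [0,0,30],"twist": [0,0,0]},{"fingers": -0.6,"slide": [0,0,30],"twist": [0,0,0]},{"fingers": -0.6,"slide": [0,0,25],"twist": [0,0,0]},{"fingers": -0.6,"slide": [0,0,15],"twist": [0,0,0]},{"fingers": -0.6,"slide": [0,0,10],"twist": [0,0,0]},{"fingers": -0.6,"slide": [0,0,10],"twist": [0,0,0]},{"fingers": -0.6,"slide": [0,0,6],"twist": [0,0,0]},{"fingers": -0.6,"slide": [0,0,0],"twist": [0,0,0]},{"fingers": -0.6,"slide": [0,0,0],"twist": [0,0,0]}]'

```text
time: 28.78
ee_pos: [0.5245, 0.3059, 0.0201]
tool_rot: [0.731, 0.682, 0.0, 0.0]
ft_force: [0.8, -0.0, -0.2]
finger_gap: 0.8
gripper_force: 0.0
```

Request:
send_rows --deltas '[{"fingers": -0.4,"slide": [0,0,0],"twist": [0,0,0]},{"fingers": -0.25,"slide": [0,0,0],"twist": [0,0,0]},{"fingers": -0.15,"slide": [0,0,0],"twist": [0,0,0]},{"fingers": -0.05,"slide": [0,0,0],"twist": [0,0,0]},{"fingers": 0.1,"slide": [0,0,0],"twist": [0,0,0]},{"fingers": 0.5,"slide": [0,0,0],"twist": [0,0,0]},{"fingers": 1,"slide": [0,0,0],"twist": [0,0,0]},{"fingers": 1,"slide": [0,0,0],"twist": [0,0,0]}]'

```text
time: 29.45
ee_pos: [0.5249, 0.3062, 0.0206]
tool_rot: [0.731, 0.682, 0.001, 0.0]
ft_force: [-0.4, -0.3, 6.6]
finger_gap: 0.487
gripper_force: 61.2
```

Request:
send_rows --deltas '[{"fingers": 1,"slide": [0,0,-4],"twist": [0,0,0]},{"fingers": 1,"slide": [0,0,-12],"twist": [0,0,0]},{"fingers": 1,"slide": [0,0,-25],"twist": [0,0,0]},{"fingers": 1,"slide": [0,0,-25],"twist": [0,0,0]},{"fingers": 1,"slide": [0,0,-25],"twist": [0,0,0]},{"fingers": 1,"slide": [0,0,-25],"twist": [0,0,0]},{"fingers": 1,"slide": [0,0,-25],"twist": [0,0,0]},{"fingers": 1,"slide": [0,0,-25],"twist": [0,0,0]},{"fingers": 1,"slide": [0,0,-15],"twist": [0,0,0]},{"fingers": 1,"slide": [0,0,-5],"twist": [0,0,0]},{"fingers": 1,"slide": [0,0,0],"twist": [0,0,0]},{"fingers": 1,"slide": [0,0,0],"twist": [0,0,0]}]'

```text
time: 30.45
ee_pos: [0.5241, 0.3058, 0.2047]
tool_rot: [0.731, 0.682, -0.0, -0.0]
ft_force: [-0.2, -0.2, -2.4]
finger_gap: 0.489
gripper_force: 61.3
```

```bash
python3 -c "
from h import *
go(.546,-.2705,.2,-4)"
```

```text
shift [-573.3   62.1    4.7] twist [-0.0008  0.0005 -0.0002] at [0.5241 0.3058 0.2047] t 30.45
```

Request:
send_rows --deltas '[{"fingers": 1,"slide": [-15,2,0],"twist": [0,0,0]},{"fingers": 1,"slide": [-30,3,0],"twist": [0,0,0]},{"fingers": 1,"slide": [-30,3,0],"twist": [0,0,0]},{"fingers": 1,"slide": [-30,3,0],"twist": [0,0,0]},{"fingers": 1,"slide": [-30,3,0],"twist": [0,0,0]},{"fingers": 1,"slide": [-30,3,0],"twist": [0,0,0]},{"fingers": 1,"slide": [-30,3,0],"twist": [0,0,0]},{"fingers": 1,"slide": [-30,3,0],"twist": [0,0,0]},{"fingers": 1,"slide": [-30,3,0],"twist": [0,0,0]},{"fingers": 1,"slide": [-30,3,0],"twist": [0,0,0]},{"fingers": 1,"slide": [-30,3,0],"twist": [0,0,0]},{"fingers": 1,"slide": [-30,3,0],"twist": [0,0,0]},{"fingers": 1,"slide": [-30,3,0],"twist": [0,0,0]},{"fingers": 1,"slide": [-30,3,0],"twist": [0,0,0]},{"fingers": 1,"slide": [-30,3,0],"twist": [0,0,0]},{"fingers": 1,"slide": [-30,3,0],"twist": [0,0,0]},{"fingers": 1,"slide": [-30,4,0],"twist": [0,0,0]},{"fingers": 1,"slide": [-30,4,0],"twist": [0,0,0]},{"fingers": 1,"slide": [-30,4,0],"twist": [0,0,0]},{"fingers": 1,"slide": [-18,3,0],"twist": [0,0,0]}]'

```text
time: 32.12
ee_pos: [0.5447, -0.273, 0.2035]
tool_rot: [0.732, 0.681, -0.001, -0.001]
ft_force: [1.0, 1.1, -2.8]
finger_gap: 0.49
gripper_force: 61.3
```

Request:
send_rows --deltas '[{"fingers": 1,"slide": [0,0,0],"twist": [0,0,0]},{"fingers": 1,"slide": [0,0,0],"twist": [0,0,0]},{"fingers": 1,"slide": [0,0,0],"twist": [0,0,0]}]'

```text
time: 32.37
ee_pos: [0.5453, -0.2697, 0.2045]
tool_rot: [0.732, 0.682, -0.0, -0.001]
ft_force: [-0.5, 0.3, -2.8]
finger_gap: 0.491
gripper_force: 61.4
```

```bash
python3 -c "
from h import *
go(.546,-.2705,.0136,-4)"
```

```text
shift [ -0.8   0.7 190.9] twist [-0.0017 -0.0009 -0.0005] at [ 0.5453 -0.2697  0.2045] t 32.37
```

Request:
send_rows --deltas '[{"fingers": 1,"slide": [-0.8,0.7,15],"twist": [0,0,0]},{"fingers": 1,"slide": [0,0,30],"twist": [0,0,0]},{"fingers": 1,"slide": [0,0,30],"twist": [0,0,0]},{"fingers": 1,"slide": [0,0,30],"twist": [0,0,0]},{"fingers": 1,"slide": [0,0,30],"twist": [0,0,0]},{"fingers": 1,"slide": [0,0,25],"twist": [0,0,0]},{"fingers": 1,"slide": [0,0,15],"twist": [0,0,0]},{"fingers": 1,"slide": [0,0,8],"twist": [0,0,0]},{"fingers": 1,"slide": [0,0,4],"twist": [0,0,0]},{"fingers": 1,"slide": [0,0,1],"twist": [0,0,0]},{"fingers": 1,"slide": [0,0,0],"twist": [0,0,0]},{"fingers": 1,"slide": [0,0,0],"twist": [0,0,0]}]'

```text
time: 33.37
ee_pos: [0.5474, -0.2711, 0.0189]
tool_rot: [0.731, 0.682, 0.0, 0.001]
ft_force: [0.4, 0.2, -2.9]
finger_gap: 0.491
gripper_force: 61.3
```

Request:
send_rows --deltas '[{"fingers": 1,"slide": [0,0,0.7],"twist": [0,0,0]},{"fingers": 1,"slide": [0,0,0.7],"twist": [0,0,0]},{"fingers": 1,"slide": [0,0,0],"twist": [0,0,0]}]'

```text
time: 33.62
ee_pos: [0.5468, -0.2711, 0.0164]
tool_rot: [0.731, 0.682, 0.0, 0.0]
ft_force: [-0.5, 0.1, -3.1]
finger_gap: 0.489
gripper_force: 61.3
```

Request:
send_rows --deltas '[{"fingers": 1,"slide": [0,0,1],"twist": [0,0,0]},{"fingers": 1,"slide": [0,0,0.8],"twist": [0,0,0]},{"fingers": 1,"slide": [0,0,0],"twist": [0,0,0]},{"fingers": 1,"slide": [0,0,0],"twist": [0,0,0]}]'

```text
time: 33.95
ee_pos: [0.5466, -0.2709, 0.0142]
tool_rot: [0.731, 0.682, -0.0, -0.0]
ft_force: [-0.5, -0.1, -2.4]
finger_gap: 0.491
gripper_force: 61.3
```

Request:
send_rows --deltas '[{"fingers": 1,"slide": [0,0,0.6],"twist": [0,0,0]},{"fingers": 1,"slide": [0,0,0],"twist": [0,0,0]},{"fingers": 1,"slide": [0,0,0],"twist": [0,0,0]}]'

```text
time: 34.2
ee_pos: [0.5467, -0.271, 0.0137]
tool_rot: [0.731, 0.682, 0.0, 0.0]
ft_force: [-0.5, -0.3, -2.7]
finger_gap: 0.488
gripper_force: 61.4
```

Request:
send_rows --deltas '[{"fingers": 1,"slide": [0,0,0.5],"twist": [0,0,0]},{"fingers": 1,"slide": [0,0,0],"twist": [0,0,0]},{"fingers": 0,"slide": [0,0,0],"twist": [0,0,0]},{"fingers": -0.1,"slide": [0,0,0],"twist": [0,0,0]},{"fingers": -0.3,"slide": [0,0,0],"twist": [0,0,0]},{"fingers": -0.6,"slide": [0,0,0],"twist": [0,0,0]},{"fingers": -0.6,"slide": [0,0,0],"twist": [0,0,0]},{"fingers": -0.6,"slide": [0,0,-10],"twist": [0,0,0]},{"fingers": -0.6,"slide": [0,0,-30],"twist": [0,0,0]},{"fingers": -0.6,"slide": [0,0,-30],"twist": [0,0,0]},{"fingers": -0.6,"slide": [0,0,-30],"twist": [0,0,0]},{"fingers": -0.6,"slide": [0,0,-30],"twist": [0,0,0]},{"fingers": -0.6,"slide": [0,0,-30],"twist": [0,0,0]},{"fingers": -0.6,"slide": [0,0,-30],"twist": [0,0,0]},{"fingers": -0.3,"slide": [0,0,0],"twist": [0,0,0]},{"fingers": -0.3,"slide": [0,0,0],"twist": [0,0,0]}]'

```text
time: 35.53
ee_pos: [0.5474, -0.2713, 0.206]
tool_rot: [0.731, 0.682, 0.001, 0.002]
ft_force: [0.5, 0.2, -1.2]
finger_gap: 0.647
gripper_force: 0.0
```

```bash
python3 -c "
from h import *
go(.4832,.025,.2,-4)
im=read_camera('scene');cv2.imwrite('pics/g.png',cv2.resize(im[170:310,150:350],None,fx=4,fy=4))"
```

```text
shift [291.1 -84.7   6. ] twist [ 0.0041  0.0017 -0.0002] at [ 0.5474 -0.2713  0.206 ] t 35.53
```

View pics/g.png

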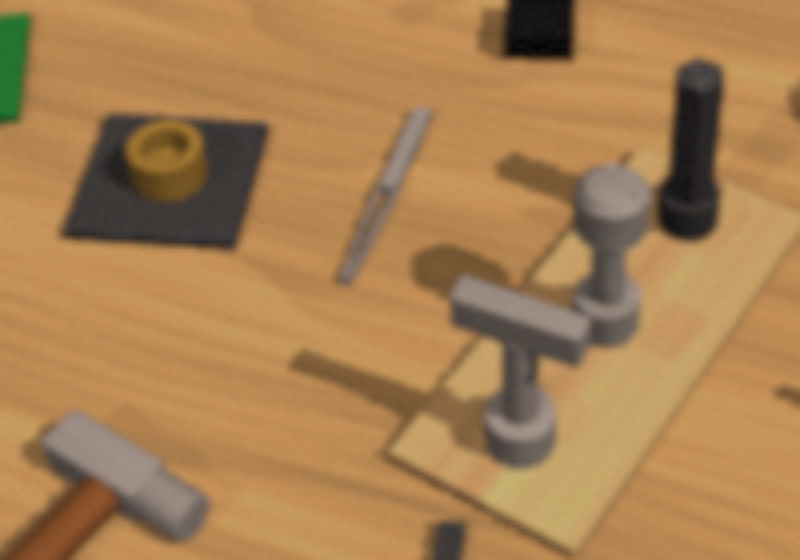

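Request:
send_rows --deltas '[{"fingers": -0.2,"slide": [20,-6,0],"twist": [0,0,0]},{"fingers": -0.2,"slide": [30,-9,0],"twist": [0,0,0]},{"fingers": -0.2,"slide": [30,-9,0],"twist": [0,0,0]},{"fingers": -0.2,"slide": [30,-9,0],"twist": [0,0,0]},{"fingers": -0.2,"slide": [30,-9,0],"twist": [0,0,0]},{"fingers": -0.2,"slide": [30,-9,0],"twist": [0,0,0]},{"fingers": -0.2,"slide": [30,-9,0],"twist": [0,0,0]},{"fingers": -0.2,"slide": [30,-9,0],"twist": [0,0,0]},{"fingers": -0.2,"slide": [30,-9,0],"twist": [0,0,0]},{"fingers": -0.2,"slide": [20,-5,0],"twist": [0,0,0]},{"fingers": -0.2,"slide": [11,-2,0],"twist": [0,0,0]},{"fingers": -0.2,"slide": [0,0,0],"twist": [0,0,0]},{"fingers": -0.2,"slide": [0,0,0],"twist": [0,0,0]},{"fingers": -0.2,"slide": [0,0,0],"twist": [0,0,0]}]'

```text
time: 36.75
ee_pos: [0.4823, 0.0245, 0.2027]
tool_rot: [0.732, 0.682, -0.0, -0.0]
ft_force: [-0.6, -1.1, 0.1]
finger_gap: 0.601
gripper_force: 0.0
```

```bash
python3 -c "
from h import *
go(.4832,.0249,.071,-4)"
```

```text
shift [  0.5   0.9 131.7] twist [-0.0007  0.0005 -0.0007] at [0.4823 0.0245 0.2027] t 36.75
```

Request:
send_rows --deltas '[{"fingers": -0.2,"slide": [0.5,0.9,25],"twist": [0,0,0]},{"fingers": -0.2,"slide": [0,0,25],"twist": [0,0,0]},{"fingers": -0.2,"slide": [0,0,20],"twist": [0,0,0]},{"fingers": -0.2,"slide": [0,0,20],"twist": [0,0,0]},{"fingers": -0.2,"slide": [0,0,20],"twist": [0,0,0]},{"fingers": -0.2,"slide": [0,0,12],"twist": [0,0,0]},{"fingers": -0.2,"slide": [0,0,8],"twist": [0,0,0]},{"fingers": -0.2,"slide": [0,0,0],"twist": [0,0,0]},{"fingers": 0,"slide": [0,0,0],"twist": [0,0,0]},{"fingers": 0.2,"slide": [0,0,0],"twist": [0,0,0]},{"fingers": 0.3,"slide": [0,0,0],"twist": [0,0,0]},{"fingers": 0.4,"slide": [0,0,0],"twist": [0,0,0]},{"fingers": 0.5,"slide": [0,0,0],"twist": [0,0,0]},{"fingers": 0.8,"slide": [0,0,0],"twist": [0,0,0]},{"fingers": 1,"slide": [0,0,0],"twist": [0,0,0]},{"fingers": 1,"slide": [0,0,0],"twist": [0,0,0]},{"fingers": 1,"slide": [0,0,0],"twist": [0,0,0]}]'

```text
time: 38.17
ee_pos: [0.4836, 0.0258, 0.0743]
tool_rot: [0.731, 0.682, 0.001, 0.001]
ft_force: [-2.0, -0.4, 6.0]
finger_gap: 0.277
gripper_force: 59.1
```

Request:
send_rows --deltas '[{"fingers": 1,"slide": [0,0,-4],"twist": [0,0,0]},{"fingers": 1,"slide": [0,0,-10],"twist": [0,0,0]},{"fingers": 1,"slide": [0,0,-18],"twist": [0,0,0]},{"fingers": 1,"slide": [0,0,-18],"twist": [0,0,0]},{"fingers": 1,"slide": [0,0,-18],"twist": [0,0,0]},{"fingers": 1,"slide": [0,0,-18],"twist": [0,0,0]},{"fingers": 1,"slide": [0,0,-18],"twist": [0,0,0]},{"fingers": 1,"slide": [0,0,-18],"twist": [0,0,0]},{"fingers": 1,"slide": [0,0,-8],"twist": [0,0,0]},{"fingers": 1,"slide": [0,0,0],"twist": [0,0,0]},{"fingers": 1,"slide": [0,0,0],"twist": [0,0,0]}]'

```text
time: 39.08
ee_pos: [0.4831, 0.0258, 0.2028]
tool_rot: [0.731, 0.682, -0.0, -0.0]
ft_force: [0.1, -0.8, -6.1]
finger_gap: 0.272
gripper_force: 59.7
```

```bash
python3 -c "
from h import *
go(.5108,.2503,.2,-4)"
```

```text
shift [225.9  12.    2.8] twist [-0.0003  0.     -0.0002] at [0.4831 0.0258 0.2028] t 39.08
```

Request:
send_rows --deltas '[{"fingers": 1,"slide": [8,0.5,0],"twist": [0,0,0]},{"fingers": 1,"slide": [16,0.8,0],"twist": [0,0,0]},{"fingers": 1,"slide": [22,1,0],"twist": [0,0,0]},{"fingers": 1,"slide": [22,1,0],"twist": [0,0,0]},{"fingers": 1,"slide": [22,1,0],"twist": [0,0,0]},{"fingers": 1,"slide": [22,1,0],"twist": [0,0,0]},{"fingers": 1,"slide": [22,1,0],"twist": [0,0,0]},{"fingers": 1,"slide": [22,1,0],"twist": [0,0,0]},{"fingers": 1,"slide": [22,1,0],"twist": [0,0,0]},{"fingers": 1,"slide": [22,1,0],"twist": [0,0,0]},{"fingers": 1,"slide": [16,1,0],"twist": [0,0,0]},{"fingers": 1,"slide": [11,1.7,0],"twist": [0,0,0]},{"fingers": 1,"slide": [0,0,0],"twist": [0,0,0]},{"fingers": 1,"slide": [0,0,0],"twist": [0,0,0]},{"fingers": 1,"slide": [0,0,0],"twist": [0,0,0]}]'

```text
time: 40.33
ee_pos: [0.5109, 0.2508, 0.2029]
tool_rot: [0.732, 0.682, -0.0, 0.0]
ft_force: [0.3, -0.0, -5.5]
finger_gap: 0.28
gripper_force: 59.7
```

```bash
python3 -c "
from h import *
go(.511,.2514,.0793,-4)"
```

```text
shift [6.000e-01 1.000e-01 1.236e+02] twist [-0.0006  0.0007 -0.0005] at [0.5109 0.2508 0.2029] t 40.33
```

Request:
send_rows --deltas '[{"fingers": 1,"slide": [0.4,0,10],"twist": [0,0,0]},{"fingers": 1,"slide": [0,0,20],"twist": [0,0,0]},{"fingers": 1,"slide": [0,0,25],"twist": [0,0,0]},{"fingers": 1,"slide": [0,0,25],"twist": [0,0,0]},{"fingers": 1,"slide": [0,0,20],"twist": [0,0,0]},{"fingers": 1,"slide": [0,0,10],"twist": [0,0,0]},{"fingers": 1,"slide": [0,0,6],"twist": [0,0,0]},{"fingers": 1,"slide": [0,0,4],"twist": [0,0,0]},{"fingers": 1,"slide": [0,0,2],"twist": [0,0,0]},{"fingers": 1,"slide": [0,0,0.5],"twist": [0,0,0]},{"fingers": 1,"slide": [0,0,0],"twist": [0,0,0]},{"fingers": 1,"slide": [0,0,0],"twist": [0,0,0]},{"fingers": 1,"slide": [0,0,0],"twist": [0,0,0]}]'

```text
time: 41.42
ee_pos: [0.5113, 0.252, 0.0814]
tool_rot: [0.731, 0.682, 0.001, 0.0]
ft_force: [-0.6, 0.5, -5.9]
finger_gap: 0.275
gripper_force: 59.7
```

Request:
send_rows --deltas '[{"fingers": 1,"slide": [0,0,0.6],"twist": [0,0,0]},{"fingers": 1,"slide": [0,0,0.6],"twist": [0,0,0]},{"fingers": 1,"slide": [0,0,0],"twist": [0,0,0]}]'

```text
time: 41.67
ee_pos: [0.511, 0.2518, 0.0794]
tool_rot: [0.731, 0.682, -0.0, -0.0]
ft_force: [-0.3, -0.2, -6.4]
finger_gap: 0.274
gripper_force: 59.7
```

Request:
send_rows --deltas '[{"fingers": 1,"slide": [0,0,0.5],"twist": [0,0,0]},{"fingers": 1,"slide": [0,0,0.3],"twist": [0,0,0]},{"fingers": 1,"slide": [0,0,0],"twist": [0,0,0]}]'

```text
time: 41.92
ee_pos: [0.511, 0.2518, 0.0793]
tool_rot: [0.731, 0.682, 0.0, 0.0]
ft_force: [-1.9, -1.0, 1.9]
finger_gap: 0.277
gripper_force: 60.5
```

Contact at the expected height. Release and go for the mushroom stake.

Request:
send_rows --deltas '[{"fingers": 0.4,"slide": [0,0,0],"twist": [0,0,0]},{"fingers": 0.3,"slide": [0,0,0],"twist": [0,0,0]},{"fingers": 0.1,"slide": [0,0,0],"twist": [0,0,0]},{"fingers": -0.1,"slide": [0,0,0],"twist": [0,0,0]},{"fingers": -0.2,"slide": [0,0,0],"twist": [0,0,0]},{"fingers": -0.2,"slide": [0,0,0],"twist": [0,0,0]},{"fingers": -0.2,"slide": [0,0,-5],"twist": [0,0,0]},{"fingers": -0.2,"slide": [0,0,-15],"twist": [0,0,0]},{"fingers": -0.2,"slide": [0,0,-25],"twist": [0,0,0]},{"fingers": -0.2,"slide": [0,0,-25],"twist": [0,0,0]},{"fingers": -0.2,"slide": [0,0,-25],"twist": [0,0,0]},{"fingers": -0.2,"slide": [0,0,-25],"twist": [0,0,0]},{"fingers": -0.2,"slide": [0,0,-8],"twist": [0,0,0]},{"fingers": -0.2,"slide": [0,0,0],"twist": [0,0,0]},{"fingers": -0.5,"slide": [0,0,0],"twist": [0,0,0]}]'

```text
time: 43.17
ee_pos: [0.5111, 0.2518, 0.2063]
tool_rot: [0.731, 0.682, 0.0, 0.0]
ft_force: [0.1, -0.7, -0.3]
finger_gap: 0.727
gripper_force: 0.0
```

```bash
python3 -c "
from h import *
go(.5715,.0045,.078,-4)"
```

```text
shift [-242.5   77.5  128.3] twist [ 0.0001 -0.0001 -0.0002] at [0.5111 0.2518 0.2063] t 43.17
```

Request:
send_rows --deltas '[{"fingers": -0.5,"slide": [-20,6,0],"twist": [0,0,0]},{"fingers": -0.5,"slide": [-30,10,0],"twist": [0,0,0]},{"fingers": -0.5,"slide": [-30,10,0],"twist": [0,0,0]},{"fingers": -0.5,"slide": [-30,10,0],"twist": [0,0,0]},{"fingers": -0.5,"slide": [-30,10,0],"twist": [0,0,0]},{"fingers": -0.5,"slide": [-30,10,0],"twist": [0,0,0]},{"fingers": -0.5,"slide": [-30,10,0],"twist": [0,0,0]},{"fingers": -0.5,"slide": [-25,7,0],"twist": [0,0,0]},{"fingers": -0.5,"slide": [-17.5,4.5,0],"twist": [0,0,0]},{"fingers": -0.5,"slide": [0,0,0],"twist": [0,0,0]},{"fingers": -0.5,"slide": [0,0,0],"twist": [0,0,0]},{"fingers": -0.5,"slide": [0,0,0],"twist": [0,0,0]}]'

```text
time: 44.17
ee_pos: [0.5709, 0.0049, 0.2054]
tool_rot: [0.731, 0.682, -0.001, -0.001]
ft_force: [0.1, 0.3, -0.7]
finger_gap: 0.751
gripper_force: 0.0
```

```bash
python3 -c "
from h import *
go(.5715,.0045,.078,-4)"
```

```text
shift [ -0.3   0.6 127.4] twist [-0.0019 -0.0001 -0.0003] at [0.5709 0.0049 0.2054] t 44.17
```

Request:
send_rows --deltas '[{"fingers": -0.5,"slide": [0,0.6,25],"twist": [0,0,0]},{"fingers": -0.5,"slide": [0,0,25],"twist": [0,0,0]},{"fingers": -0.5,"slide": [0,0,20],"twist": [0,0,0]},{"fingers": -0.5,"slide": [0,0,20],"twist": [0,0,0]},{"fingers": -0.5,"slide": [0,0,17],"twist": [0,0,0]},{"fingers": -0.5,"slide": [0,0,12],"twist": [0,0,0]},{"fingers": -0.5,"slide": [0,0,8],"twist": [0,0,0]},{"fingers": -0.5,"slide": [0,0,0],"twist": [0,0,0]},{"fingers": -0.3,"slide": [0,0,0],"twist": [0,0,0]},{"fingers": -0.1,"slide": [0,0,0],"twist": [0,0,0]},{"fingers": 0,"slide": [0,0,0],"twist": [0,0,0]},{"fingers": 0.1,"slide": [0,0,0],"twist": [0,0,0]},{"fingers": 0.2,"slide": [0,0,0],"twist": [0,0,0]},{"fingers": 0.6,"slide": [0,0,0],"twist": [0,0,0]},{"fingers": 1,"slide": [0,0,0],"twist": [0,0,0]},{"fingers": 1,"slide": [0,0,0],"twist": [0,0,0]},{"fingers": 1,"slide": [0,0,0],"twist": [0,0,0]}]'

```text
time: 45.58
ee_pos: [0.5722, 0.0044, 0.0808]
tool_rot: [0.731, 0.682, 0.0, 0.0]
ft_force: [-2.9, 0.2, 6.4]
finger_gap: 0.422
gripper_force: 60.2
```

Request:
send_rows --deltas '[{"fingers": 1,"slide": [0,0,-4],"twist": [0,0,0]},{"fingers": 1,"slide": [0,0,-10],"twist": [0,0,0]},{"fingers": 1,"slide": [0,0,-20],"twist": [0,0,0]},{"fingers": 1,"slide": [0,0,-20],"twist": [0,0,0]},{"fingers": 1,"slide": [0,0,-20],"twist": [0,0,0]},{"fingers": 1,"slide": [0,0,-20],"twist": [0,0,0]},{"fingers": 1,"slide": [0,0,-20],"twist": [0,0,0]},{"fingers": 1,"slide": [0,0,-20],"twist": [0,0,0]},{"fingers": 1,"slide": [0,0,-12],"twist": [0,0,0]},{"fingers": 1,"slide": [0,0,-4],"twist": [0,0,0]},{"fingers": 1,"slide": [0,0,0],"twist": [0,0,0]},{"fingers": 1,"slide": [0,0,0],"twist": [0,0,0]}]'

```text
time: 46.58
ee_pos: [0.5718, 0.0044, 0.2289]
tool_rot: [0.731, 0.682, -0.0, -0.0]
ft_force: [-0.8, 0.7, -6.6]
finger_gap: 0.425
gripper_force: 61.3
```

```bash
python3 -c "
from h import *
go(.4851,.3476,.083,-4)"
```

```text
shift [ 336.4 -110.5  145.9] twist [-0.001   0.0001 -0.0002] at [0.5718 0.0044 0.2289] t 46.58
```

Request:
send_rows --deltas '[{"fingers": 1,"slide": [8,-2,0],"twist": [0,0,0]},{"fingers": 1,"slide": [16,-5,0],"twist": [0,0,0]},{"fingers": 1,"slide": [22,-7,0],"twist": [0,0,0]},{"fingers": 1,"slide": [22,-7,0],"twist": [0,0,0]},{"fingers": 1,"slide": [22,-7,0],"twist": [0,0,0]},{"fingers": 1,"slide": [22,-7,0],"twist": [0,0,0]},{"fingers": 1,"slide": [22,-7,0],"twist": [0,0,0]},{"fingers": 1,"slide": [22,-7,0],"twist": [0,0,0]},{"fingers": 1,"slide": [22,-7,0],"twist": [0,0,0]},{"fingers": 1,"slide": [22,-7,0],"twist": [0,0,0]},{"fingers": 1,"slide": [22,-7,0],"twist": [0,0,0]},{"fingers": 1,"slide": [22,-7,0],"twist": [0,0,0]},{"fingers": 1,"slide": [22,-7,0],"twist": [0,0,0]},{"fingers": 1,"slide": [22,-7,0],"twist": [0,0,0]},{"fingers": 1,"slide": [22,-7,0],"twist": [0,0,0]},{"fingers": 1,"slide": [16.4,-7,0],"twist": [0,0,0]},{"fingers": 1,"slide": [10,-5.5,0],"twist": [0,0,0]},{"fingers": 1,"slide": [0,0,0],"twist": [0,0,0]},{"fingers": 1,"slide": [0,0,0],"twist": [0,0,0]},{"fingers": 1,"slide": [0,0,0],"twist": [0,0,0]}]'

```text
time: 48.25
ee_pos: [0.4852, 0.3472, 0.2293]
tool_rot: [0.731, 0.682, -0.0, 0.0]
ft_force: [0.9, 0.3, -5.7]
finger_gap: 0.425
gripper_force: 61.2
```

```bash
python3 -c "
from h import *
go(.4851,.3476,.0858,-4)"
```

```text
shift [ 4.000e-01 -1.000e-01  1.435e+02] twist [-0.0004  0.0007 -0.0004] at [0.4852 0.3472 0.2293] t 48.25
```

Request:
send_rows --deltas '[{"fingers": 1,"slide": [0,0,10],"twist": [0,0,0]},{"fingers": 1,"slide": [0,0,20],"twist": [0,0,0]},{"fingers": 1,"slide": [0,0,25],"twist": [0,0,0]},{"fingers": 1,"slide": [0,0,25],"twist": [0,0,0]},{"fingers": 1,"slide": [0,0,25],"twist": [0,0,0]},{"fingers": 1,"slide": [0,0,16],"twist": [0,0,0]},{"fingers": 1,"slide": [0,0,10],"twist": [0,0,0]},{"fingers": 1,"slide": [0,0,6],"twist": [0,0,0]},{"fingers": 1,"slide": [0,0,3],"twist": [0,0,0]},{"fingers": 1,"slide": [0,0,2],"twist": [0,0,0]},{"fingers": 1,"slide": [0,0,0.5],"twist": [0,0,0]},{"fingers": 1,"slide": [0,0,0],"twist": [0,0,0]},{"fingers": 1,"slide": [0,0,0],"twist": [0,0,0]},{"fingers": 1,"slide": [0,0,0],"twist": [0,0,0]}]'

```text
time: 49.42
ee_pos: [0.4855, 0.3479, 0.0879]
tool_rot: [0.731, 0.682, 0.001, 0.0]
ft_force: [-0.3, 0.1, -4.4]
finger_gap: 0.422
gripper_force: 61.3
```

Request:
send_rows --deltas '[{"fingers": 1,"slide": [0,0,0.6],"twist": [0,0,0]},{"fingers": 1,"slide": [0,0,0.6],"twist": [0,0,0]},{"fingers": 1,"slide": [0,0,0],"twist": [0,0,0]}]'

```text
time: 49.67
ee_pos: [0.4853, 0.3477, 0.086]
tool_rot: [0.731, 0.682, 0.0, 0.0]
ft_force: [0.3, 0.1, -5.7]
finger_gap: 0.42
gripper_force: 61.5
```

Request:
send_rows --deltas '[{"fingers": 1,"slide": [0,0,0.5],"twist": [0,0,0]},{"fingers": 1,"slide": [0,0,0.3],"twist": [0,0,0]},{"fingers": 1,"slide": [0,0,0],"twist": [0,0,0]}]'

```text
time: 49.92
ee_pos: [0.4853, 0.3479, 0.0858]
tool_rot: [0.731, 0.682, 0.0, -0.0]
ft_force: [-2.3, 0.3, 0.9]
finger_gap: 0.424
gripper_force: 62.1
```

Request:
send_rows --deltas '[{"fingers": 0.1,"slide": [0,0,0],"twist": [0,0,0]},{"fingers": 0,"slide": [0,0,0],"twist": [0,0,0]},{"fingers": -0.2,"slide": [0,0,0],"twist": [0,0,0]},{"fingers": -0.4,"slide": [0,0,0],"twist": [0,0,0]},{"fingers": -0.5,"slide": [0,0,0],"twist": [0,0,0]},{"fingers": -0.5,"slide": [0,0,0],"twist": [0,0,0]},{"fingers": -0.5,"slide": [0,0,0],"twist": [0,0,0]},{"fingers": -0.5,"slide": [0,0,-5],"twist": [0,0,0]},{"fingers": -0.5,"slide": [0,0,-15],"twist": [0,0,0]},{"fingers": -0.5,"slide": [0,0,-25],"twist": [0,0,0]},{"fingers": -0.5,"slide": [0,0,-25],"twist": [0,0,0]},{"fingers": -0.5,"slide": [0,0,-25],"twist": [0,0,0]},{"fingers": -0.5,"slide": [0,0,-25],"twist": [0,0,0]},{"fingers": -0.3,"slide": [0,0,0],"twist": [0,0,0]},{"fingers": -0.3,"slide": [0,0,0],"twist": [0,0,0]}]'

```text
time: 51.17
ee_pos: [0.4859, 0.3481, 0.2071]
tool_rot: [0.731, 0.682, 0.002, 0.0]
ft_force: [0.4, 0.3, -0.3]
finger_gap: 0.651
gripper_force: 0.0
```

```bash
python3 -c "
from h import *
go(.6586,-.0153,.0925,-4)"
```

```text
shift [-350.5  197.7  114.6] twist [ 0.0025 -0.0021 -0.0002] at [0.4859 0.3481 0.2071] t 51.17
```

Request:
send_rows --deltas '[{"fingers": -0.3,"slide": [-20,12,0],"twist": [0,0,0]},{"fingers": -0.3,"slide": [-30,17,0],"twist": [0,0,0]},{"fingers": -0.3,"slide": [-30,17,0],"twist": [0,0,0]},{"fingers": -0.3,"slide": [-30,17,0],"twist": [0,0,0]},{"fingers": -0.3,"slide": [-30,17,0],"twist": [0,0,0]},{"fingers": -0.3,"slide": [-30,17,0],"twist": [0,0,0]},{"fingers": -0.3,"slide": [-30,17,0],"twist": [0,0,0]},{"fingers": -0.3,"slide": [-30,17,0],"twist": [0,0,0]},{"fingers": -0.3,"slide": [-30,17,0],"twist": [0,0,0]},{"fingers": -0.3,"slide": [-30,17,0],"twist": [0,0,0]},{"fingers": -0.3,"slide": [-30,17,0],"twist": [0,0,0]},{"fingers": -0.3,"slide": [-20,10,0],"twist": [0,0,0]},{"fingers": -0.3,"slide": [-10.5,5.7,0],"twist": [0,0,0]},{"fingers": -0.3,"slide": [0,0,0],"twist": [0,0,0]},{"fingers": -0.3,"slide": [0,0,0],"twist": [0,0,0]},{"fingers": -0.3,"slide": [0,0,0],"twist": [0,0,0]}]'

```text
time: 52.5
ee_pos: [0.6575, -0.0146, 0.2049]
tool_rot: [0.731, 0.682, -0.0, -0.0]
ft_force: [-0.2, 0.8, 0.7]
finger_gap: 0.651
gripper_force: 0.0
```

```bash
python3 -c "
from h import *
go(.6586,-.0153,.0925,-4)"
```

```text
shift [ -0.6   1.1 112.4] twist [-0.0007 -0.0002  0.0006] at [ 0.6575 -0.0146  0.2049] t 52.5
```

Request:
send_rows --deltas '[{"fingers": -0.3,"slide": [-0.5,1,25],"twist": [0,0,0]},{"fingers": -0.3,"slide": [0,0,25],"twist": [0,0,0]},{"fingers": -0.3,"slide": [0,0,20],"twist": [0,0,0]},{"fingers": -0.3,"slide": [0,0,15],"twist": [0,0,0]},{"fingers": -0.3,"slide": [0,0,12],"twist": [0,0,0]},{"fingers": -0.3,"slide": [0,0,9],"twist": [0,0,0]},{"fingers": -0.3,"slide": [0,0,6],"twist": [0,0,0]},{"fingers": -0.3,"slide": [0,0,0],"twist": [0,0,0]},{"fingers": 0.2,"slide": [0,0,0],"twist": [0,0,0]},{"fingers": 0.4,"slide": [0,0,0],"twist": [0,0,0]},{"fingers": 0.5,"slide": [0,0,0],"twist": [0,0,0]},{"fingers": 0.6,"slide": [0,0,0],"twist": [0,0,0]},{"fingers": 0.7,"slide": [0,0,0],"twist": [0,0,0]},{"fingers": 1,"slide": [0,0,0],"twist": [0,0,0]},{"fingers": 1,"slide": [0,0,0],"twist": [0,0,0]},{"fingers": 1,"slide": [0,0,0],"twist": [0,0,0]},{"fingers": 1,"slide": [0,0,0],"twist": [0,0,0]}]'

```text
time: 53.92
ee_pos: [0.6592, -0.0165, 0.0942]
tool_rot: [0.731, 0.682, 0.0, 0.0]
ft_force: [-1.2, -0.5, 5.1]
finger_gap: 0.175
gripper_force: 63.5
```

Request:
send_rows --deltas '[{"fingers": 1,"slide": [0,0,-4],"twist": [0,0,0]},{"fingers": 1,"slide": [0,0,-10],"twist": [0,0,0]},{"fingers": 1,"slide": [0,0,-20],"twist": [0,0,0]},{"fingers": 1,"slide": [0,0,-20],"twist": [0,0,0]},{"fingers": 1,"slide": [0,0,-20],"twist": [0,0,0]},{"fingers": 1,"slide": [0,0,-20],"twist": [0,0,0]},{"fingers": 1,"slide": [0,0,-20],"twist": [0,0,0]},{"fingers": 1,"slide": [0,0,-12],"twist": [0,0,0]},{"fingers": 1,"slide": [0,0,-4],"twist": [0,0,0]},{"fingers": 1,"slide": [0,0,0],"twist": [0,0,0]},{"fingers": 1,"slide": [0,0,0],"twist": [0,0,0]}]'

```text
time: 54.83
ee_pos: [0.6589, -0.0164, 0.2224]
tool_rot: [0.731, 0.682, -0.0, -0.0]
ft_force: [-0.6, 0.4, -4.8]
finger_gap: 0.17
gripper_force: 62.3
```

```bash
python3 -c "
from h import *
go(.582,.3202,.0974,-4)"
```

```text
shift [ 330.4 -100.1  125. ] twist [-0.0009  0.0001 -0.0002] at [ 0.6589 -0.0164  0.2224] t 54.83
```

Request:
send_rows --deltas '[{"fingers": 1,"slide": [8,-3,0],"twist": [0,0,0]},{"fingers": 1,"slide": [16,-5,0],"twist": [0,0,0]},{"fingers": 1,"slide": [22,-7,0],"twist": [0,0,0]},{"fingers": 1,"slide": [22,-7,0],"twist": [0,0,0]},{"fingers": 1,"slide": [22,-7,0],"twist": [0,0,0]},{"fingers": 1,"slide": [22,-7,0],"twist": [0,0,0]},{"fingers": 1,"slide": [22,-7,0],"twist": [0,0,0]},{"fingers": 1,"slide": [22,-7,0],"twist": [0,0,0]},{"fingers": 1,"slide": [22,-7,0],"twist": [0,0,0]},{"fingers": 1,"slide": [22,-7,0],"twist": [0,0,0]},{"fingers": 1,"slide": [22,-7,0],"twist": [0,0,0]},{"fingers": 1,"slide": [22,-7,0],"twist": [0,0,0]},{"fingers": 1,"slide": [22,-6,0],"twist": [0,0,0]},{"fingers": 1,"slide": [22,-6,0],"twist": [0,0,0]},{"fingers": 1,"slide": [22,-6,0],"twist": [0,0,0]},{"fingers": 1,"slide": [14,-3,0],"twist": [0,0,0]},{"fingers": 1,"slide": [5,-1,0],"twist": [0,0,0]},{"fingers": 1,"slide": [0,0,0],"twist": [0,0,0]},{"fingers": 1,"slide": [0,0,0],"twist": [0,0,0]},{"fingers": 1,"slide": [0,0,0],"twist": [0,0,0]}]'

```text
time: 56.5
ee_pos: [0.5823, 0.318, 0.2232]
tool_rot: [0.732, 0.682, -0.0, 0.0]
ft_force: [0.3, 0.3, -3.6]
finger_gap: 0.172
gripper_force: 62.3
```

```bash
python3 -c "
from h import *
go(.582,.319,.0992,-4)"
```

```text
shift [  1.   -0.4 124. ] twist [ 0.      0.0003 -0.001 ] at [0.5823 0.318  0.2232] t 56.5
```

Request:
send_rows --deltas '[{"fingers": 1,"slide": [0.6,-0.4,10],"twist": [0,0,0]},{"fingers": 1,"slide": [0,0,20],"twist": [0,0,0]},{"fingers": 1,"slide": [0,0,25],"twist": [0,0,0]},{"fingers": 1,"slide": [0,0,25],"twist": [0,0,0]},{"fingers": 1,"slide": [0,0,20],"twist": [0,0,0]},{"fingers": 1,"slide": [0,0,10],"twist": [0,0,0]},{"fingers": 1,"slide": [0,0,6],"twist": [0,0,0]},{"fingers": 1,"slide": [0,0,4],"twist": [0,0,0]},{"fingers": 1,"slide": [0,0,2],"twist": [0,0,0]},{"fingers": 1,"slide": [0,0,0.5],"twist": [0,0,0]},{"fingers": 1,"slide": [0,0,0],"twist": [0,0,0]},{"fingers": 1,"slide": [0,0,0],"twist": [0,0,0]},{"fingers": 1,"slide": [0,0,0],"twist": [0,0,0]}]'

```text
time: 57.58
ee_pos: [0.5821, 0.3197, 0.1015]
tool_rot: [0.731, 0.682, 0.001, 0.0]
ft_force: [0.6, -0.2, -3.5]
finger_gap: 0.171
gripper_force: 62.3
```

Request:
send_rows --deltas '[{"fingers": 1,"slide": [0,0,0.6],"twist": [0,0,0]},{"fingers": 1,"slide": [0,0,0.6],"twist": [0,0,0]},{"fingers": 1,"slide": [0,0,0],"twist": [0,0,0]}]'

```text
time: 57.83
ee_pos: [0.5818, 0.3195, 0.0994]
tool_rot: [0.731, 0.682, -0.0, -0.0]
ft_force: [0.8, -0.1, -3.6]
finger_gap: 0.169
gripper_force: 62.3
```

Request:
send_rows --deltas '[{"fingers": 1,"slide": [0,0,0.5],"twist": [0,0,0]},{"fingers": 1,"slide": [0,0,0.3],"twist": [0,0,0]},{"fingers": 1,"slide": [0,0,0],"twist": [0,0,0]}]'

```text
time: 58.08
ee_pos: [0.5818, 0.3195, 0.0992]
tool_rot: [0.731, 0.682, 0.0, 0.0]
ft_force: [-2.7, -0.9, 1.0]
finger_gap: 0.173
gripper_force: 63.1
```

Request:
send_rows --deltas '[{"fingers": 0.6,"slide": [0,0,0],"twist": [0,0,0]},{"fingers": 0.5,"slide": [0,0,0],"twist": [0,0,0]},{"fingers": 0.3,"slide": [0,0,0],"twist": [0,0,0]},{"fingers": 0.1,"slide": [0,0,0],"twist": [0,0,0]},{"fingers": -0.1,"slide": [0,0,0],"twist": [0,0,0]},{"fingers": -0.2,"slide": [0,0,0],"twist": [0,0,0]},{"fingers": -0.2,"slide": [0,0,0],"twist": [0,0,0]},{"fingers": -0.2,"slide": [0,0,-5],"twist": [0,0,0]},{"fingers": -0.2,"slide": [0,0,-15],"twist": [0,0,0]},{"fingers": -0.2,"slide": [0,0,-25],"twist": [0,0,0]},{"fingers": -0.2,"slide": [0,0,-25],"twist": [0,0,0]},{"fingers": -0.2,"slide": [0,0,-25],"twist": [0,0,0]},{"fingers": -0.2,"slide": [0,0,-25],"twist": [0,0,0]},{"fingers": -0.2,"slide": [-30,0,0],"twist": [0,0,0]},{"fingers": -0.2,"slide": [-30,0,0],"twist": [0,0,0]},{"fingers": -0.2,"slide": [-30,-20,0],"twist": [0,0,0]},{"fingers": -0.2,"slide": [-30,-20,0],"twist": [0,0,0]},{"fingers": -0.2,"slide": [-30,-20,0],"twist": [0,0,0]},{"fingers": -0.2,"slide": [-30,-20,0],"twist": [0,0,0]},{"fingers": -0.2,"slide": [0,0,0],"twist": [0,0,0]}]'

```text
time: 59.75
ee_pos: [0.4862, 0.142, 0.2201]
tool_rot: [0.732, 0.681, -0.0, 0.0]
ft_force: [-0.1, -0.2, -0.1]
finger_gap: 0.601
gripper_force: 0.0
```

```bash
python3 -c "
from h import *
im=read_camera('scene');cv2.imwrite('pics/k.png',im)
b=cv2.imread('pics/scene0.png')
cv2.imwrite('pics/l.png',np.hstack([cv2.resize(b[205:315,395:505],None,fx=3.6,fy=3.6),cv2.resize(im[205:315,395:505],None,fx=3.6,fy=3.6)]))
for n in['hex_stake','mushroom_stake','horn_stake','die']: print(n,[(d['xy'],d['p']) for d in nets.pinpoint(n,'scene')[:3]])"
```

```text
hex_stake [([421.2, 257.0], 0.78), ([472.0, 260.1], 0.26)]
mushroom_stake [([454.6, 225.5], 0.91), ([472.9, 260.5], 0.73)]
horn_stake [([458.7, 292.4], 0.72)]
die [([190.9, 213.5], 0.92), ([301.9, 255.4], 0.37)]
```

View pics/l.png

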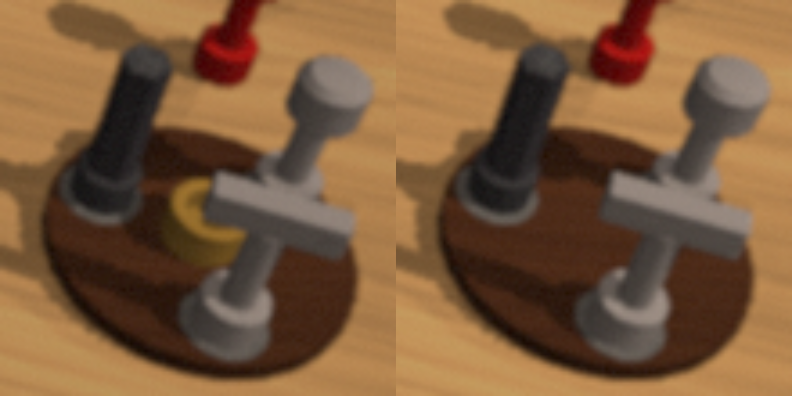

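View pics/k.png

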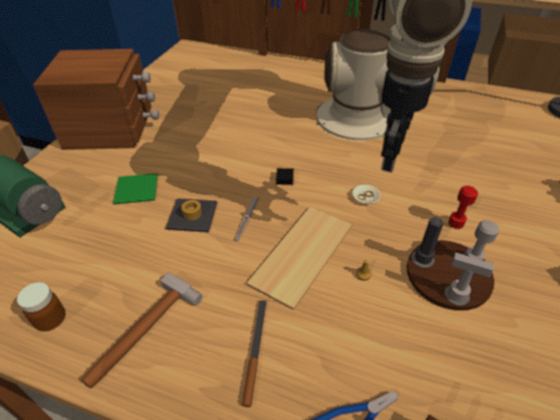

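The before and after crops of the stand match: every stake is back on its own seat. The die sits mid-plate at about (191, 213), and the cone and tweezers haven't moved.

```bash
python3 -c "
from cell import job
print(job.finish_job())"
```

```text
the job is handed in; nothing more can be done
None
```

The job is handed in: the last pictures show the die flat in the middle of the dark steel plate and all three stakes upright on their own seats; hand-in returned no verdict.

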